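# Fill the gaps in the ink display

### The job

Four ink bottles, a small, a medium and a large round one and a square one, are standing about loose on the stationery counter. Put each of them back upright in the empty place in the display row of its own kind, the square one squared up with its row; set them down rather than drop them, do not tip a bottle over or bang into the rows, and leave the glue stick and the correction fluid where they stand.

Things in the scene. Friction and masses are not known exactly. Their poses are not given: they have to be found in the camera images.
- ink_small: Loose small round ink bottle: dark ink-filled glass with a white label and a black cap; straight round body 28 mm across, 43 mm high, cap 20 mm across above it, 60 mm high in all, about 50 g. Stands upright on the counter. Origin: centre of its underside, z up.
- ink_medium: Loose medium round ink bottle: dark ink-filled glass with a white label and a black cap; straight round body 38 mm across, 58 mm high, cap 26 mm across above it, 80 mm high in all, about 110 g. Stands upright on the counter. Origin: centre of its underside, z up.
- ink_large: Loose large round ink bottle: dark ink-filled glass with a white label and a black cap; straight round body 50 mm across, 80 mm high, cap 34 mm across above it, 104 mm high in all, about 240 g. Stands upright on the counter. Origin: centre of its underside, z up.
- ink_square: Loose square ink bottle: dark ink-filled glass with a white label and a black cap; square block body 44 x 44 mm, 46 mm high, cap 28 mm across above it, 62 mm high in all, about 130 g. Stands upright on the counter. Origin: centre of its underside, z up. x and y axes at right angles to its flat sides.
- row_small: Display row of small round ink bottles: fixed white tray 196 mm long (its y) by 52 mm (its x), floor 4 mm thick, clear lip to 14 mm above the counter. Two each side: four bottles like the loose one stand fast in it (tops at 64 mm), centred 38 and 76 mm to +y and -y of the empty place, 10 mm clear of the missing bottle each side. Origin: centre of the empty place at counter height, z up.
- row_medium: Display row of medium round ink bottles: fixed white tray 150 mm long (its y) by 62 mm (its x), floor 4 mm thick, clear lip to 14 mm above the counter. Two bottles like the loose one stand fast in it (tops at 84 mm), centred 48 mm to +y and -y of the empty place, 10 mm clear of the missing bottle each side. Origin: centre of the empty place at counter height, z up.
- row_large: Display row of large round ink bottles: fixed white tray 186 mm long (its y) by 74 mm (its x), floor 4 mm thick, clear lip to 14 mm above the counter. Two bottles like the loose one stand fast in it (tops at 108 mm), centred 60 mm to +y and -y of the empty place, 10 mm clear of the missing bottle each side. Origin: centre of the empty place at counter height, z up.
- row_square: Display row of square ink bottles: fixed white tray 168 mm long (its y) by 68 mm (its x), floor 4 mm thick, clear lip to 14 mm above the counter. Two bottles like the loose one stand fast in it (tops at 66 mm), centred 54 mm to +y and -y of the empty place, 10 mm clear of the missing bottle each side. Origin: centre of the empty place at counter height, z up.
- glue_stick: Bystander: glue stick standing upright, white, blue and grey plastic, round, 31 mm across, 105 mm high. Origin: centre of its underside. Not to be moved.
- correction_fluid: Bystander: correction-fluid bottle standing upright, white and green plastic, flat body 36 x 24 x 52 mm with a slim pointed cap, 88 mm high. Origin: centre of its underside. Not to be moved.
Mind the look-alikes: they are no part of the job. What is shaped like the ink_square but green is not meant.

How it is judged:
At the end, for the whole second after the job is handed in: Each of the four ink bottles stands upright (within 0.1 rad) and at rest on the tray floor of the row of its own kind, within 14 mm of the centre of the empty place; the square one's sides are within 0.3 rad of parallel to its row (horizontal distance between ink_small and row_small below 0.014 m and z of ink_small in the frame of row_small between 0.001 and 0.008 m and angle between each of ink_small, ink_medium, ink_large, ink_square's own z axis and vertical below 0.1 rad and linear speed of each of ink_small, ink_medium, ink_large, ink_square below 0.02 m/s and horizontal distance between ink_medium and row_medium below 0.014 m and z of ink_medium in the frame of row_medium between 0.001 and 0.008 m and horizontal distance between ink_large and row_large below 0.014 m and z of ink_large in the frame of row_large between 0.001 and 0.008 m and horizontal distance between ink_square and row_square below 0.014 m and z of ink_square in the frame of row_square between 0.001 and 0.008 m and (angle between the x axis of ink_square and the x axis of row_square, either way round below 0.3 rad or angle between the x axis of ink_square and the y axis of row_square, either way round below 0.3 rad)); the robot touches nothing.
It fails at once if an ink bottle is tipped over (angle between any of ink_small, ink_medium, ink_large, ink_square's own z axis and vertical above 0.8 rad).
It fails at once if a bottle is slammed or banged into a display row (over 60 N) (contact force between anything else and row_small above 60 N or contact force between anything else and row_medium above 60 N or contact force between anything else and row_large above 60 N or contact force between anything else and row_square above 60 N).
It fails at once if an ink bottle is dropped into its row (let go and falling faster than 0.6 m/s, about 18 mm) ((horizontal distance between ink_small and row_small below 0.05 m and contact force between the fingers and ink_small below 0.3 N and linear speed of ink_small above 0.6 m/s) or (horizontal distance between ink_medium and row_medium below 0.05 m and contact force between the fingers and ink_medium below 0.3 N and linear speed of ink_medium above 0.6 m/s) or (horizontal distance between ink_large and row_large below 0.05 m and contact force between the fingers and ink_large below 0.3 N and linear speed of ink_large above 0.6 m/s) or (horizontal distance between ink_square and row_square below 0.05 m and contact force between the fingers and ink_square below 0.3 N and linear speed of ink_square above 0.6 m/s)).
It fails at once if the robot bangs into a display row (over 30 N) (contact force between any of the arm, the fingers and row_small above 30 N or contact force between any of the arm, the fingers and row_medium above 30 N or contact force between any of the arm, the fingers and row_large above 30 N or contact force between any of the arm, the fingers and row_square above 30 N).
It fails at once if the glue stick or the correction-fluid bottle is moved more than 30 mm or knocked over (distance of any of glue_stick, correction_fluid from where it was at the start of the episode above 0.03 m or angle between any of glue_stick, correction_fluid's own z axis and vertical above 0.6 rad).
It also fails if it takes over 96 s, if anything falls off the work surface, if the arm or the gripper's body presses on something with over 40 N, if the wrist force passes 120 N, or if a joint passes its speed limit or range.

### The arm

A 6-joint arm with a two-finger parallel gripper is mounted at the origin on the work surface. World frame = base frame: x ahead of the robot, y to its left, z up, the work surface at z = 0. Lengths are in m, angles in rad, forces in N, time in s.
With the tool pointing down it reaches from about 0.325 to 0.775 m from the base axis. Payload 5.5 kg.
Tool frame: the origin (TCP) lies at the very end of the fingers, on their centre line; the grasp point (between the pads) lies 19 mm behind it; z points along the fingers, y is the direction in which the jaws open and shut (so a half turn about z gives the same grasp; the last joint's range is limited). The gripper opens to 88 mm and grips with 3 to 60 N. Pads are 20 mm wide; open, the fingers measure 115 mm over their backs; the gripper's body (75 mm by 178 mm) begins 61 mm behind the grasp point.
Start: joints at [-1.233, 0.091, 1.231, -0, 1.82, -0.057], TCP at [0.231, -0.554, 0.223] pointing down, gripper open.
Joint ranges: [-2.87, 2.87], [-0.86, 2.18], [0.17, 2.46], [-1.51, 4.65], [0.06, 2.69], [-2.65, 2.65]. Speed limits (rad/s): [2.57, 2.57, 3.01, 3.14, 3.14, 3.14].

### API

Orientations are given as a unit quaternion [w, x, y, z].
In Python, from plant import observe, snapshot, job_done, search_frame, trace, mark_of gives the robot as it stands.
- The arm moves only by the tool play_rows, never from a script. Its argument "series" is a list of rows, each an object with "fingers": the closure in counts, from 0 (fully open) to 255 (shut); "slide": the shift along the tool's x, y, z normalised to -1 to 1, where 1 is 0.5 m, a list of three; "dr": the turn, a rotation vector about the tool's x, y, z normalised to -1 to 1, where 1 is pi rad, a list of three. In form: [{"fingers": fingers, "slide": [x, y, z], "dr": [rx, ry, rz]}, ...]. A call has 1 to 12 rows; each row shifts and turns the pose as measured when the row begins, along the tool's axes as they then stand; what a row does not reach is not made up. A row lasts 1/12 s, in which the tool goes at most 41.7 mm and 7.16 degrees, less where a joint would pass 70% of its speed; a pose out of reach is approached as far as the arm can. A call with a number of a shift or a turn outside -1 to 1 is refused whole. A call with a gripper value outside its range is refused whole. The fingers move at their own pace and stop on an object; "force" is the grip in N (left out, the last holds). Time passes only in rows, so rows that do not move let the fingers close. It gives the time, the measured TCP pose, the force and the opening at its end, in the units of the state.
- observe(): the state, without advancing time (a new reading comes with each control period).
- snapshot(name): name is "scene" or "top"; returns a dict with "pixels" (400x640x3 uint8, red, green, blue), "range_z" (400x640 float32, m along the optical axis (not along the pixel's ray), 0 where there is no reading), "vertical_fov" (degrees; the focal length in pixels is half the picture's height over the tangent of half this angle, whatever the lens; pixels are square), "cx", "cy" (the principal point, pixels), "k1" (the pictures are not rectified: a ray, as slopes to the right and down, at radius r is drawn at 1 + k1 r^2 times it, then the intrinsics apply), "origin" and "rotation" of the camera in the world. Camera axes: x right, y up, looking along -z (the intrinsics and any distortion apply to the point x, -y, -z); pixel columns grow to the right and rows downward; lengths in m; the calibration is good to about 2 mm. A picture is of the moment at which its call begins.
- job_done(): hands the job in, once; it reports no verdict.
Trained networks look in a picture, given as the dict that the camera call returned (one of the last four; its "shot" number tells which), for a name from the list of things; names that differ only in an ending like _2 or _b are one class to them, and where a whole thing is asked for, a point or a joint stands for the part that bears it (a point fixed in the world has none). Each returns a list of dicts, best first, with "score" (0 to 1); they miss things now and then, are a little off and sometimes report something else, mostly with a low value. They report only what shows in the picture. A call takes as long as a camera call. They do not tell look-alikes from the thing itself.
- search_frame(picture, query): "centre" ([column, row] in pixels, amid what is visible of it).
- trace(picture, query): "mask" (400x640 bool, what is visible of it) and "centre" ([column, row] in pixels, amid what is visible of it).
- mark_of(picture, query): "centre" ([column, row] in pixels: a listed point, or the origin of a listed thing).
The state is a dict: "time": time; "joint_pos": joint angles; "qvel": joint speeds; "joint_efforts": joint torques, N m; "tool_pos": TCP position; "orientation": TCP orientation; "force": force on the tool from outside, world axes, zero at the start; "moment": the same for the moment, N m; "opening": opening from 0.0 (shut) to 1.0 (fully open).
Only numpy, scipy, OpenCV 4.12 (cv2) and the standard library are available. Lean on these libraries where they do the work, as an engineer would, in place of code of your own. Each camera call takes 0.05 s, during which the arm holds its last target.

## Working session

There is one attempt and no reset: what is moved stays moved. The work goes in short steps, Python scripts to look and compute and a tool call to move; the robot and the scene stay as the last step left them, time stands still between calls to the robot, and variables do not carry over. Pictures are saved under pics/ and viewed, and the job is handed in when it is done.

Besides the shell and the picture viewer there is one more tool, called after ">>>" by a JSON object that holds its "op" and its "data", one argument or row to a line. play_rows: Moves the arm, as the interface text tells. Its arguments: {"type":"object","properties":{"series":{"type":"array","items":{"type":"object","properties":{"fingers":{"type":"number"},"slide":{"type":"array","items":{"type":"number","minimum":-1,"maximum":1}},"dr":{"type":"array","items":{"type":"number","minimum":-1,"maximum":1}}}}},"force":{"type":"number"}},"required":["series"]}

```bash
mkdir -p pics; ls; cat > h.py <<'E'
import numpy as np, cv2
from plant import *
def save(n,p): cv2.imwrite(f'pics/{n}.png',cv2.cvtColor(p,cv2.COLOR_RGB2BGR))
def K(s):
    f=200/np.tan(np.radians(s['vertical_fov'])/2); return f,s['cx'],s['cy'],s['k1']
def rays(s,uv):
    f,cx,cy,k1=K(s); uv=np.asarray(uv,float).reshape(-1,1,2)
    A=np.array([[f,0,cx],[0,f,cy],[0,0,1]])
    p=cv2.undistortPoints(uv,A,np.array([k1,0,0,0,0.]))[:,0]
    return p
def unproj(s,uv,d):
    p=rays(s,uv); d=np.asarray(d,float).reshape(-1)
    c=np.stack([p[:,0]*d,-p[:,1]*d,-d],1)
    return c@np.array(s['rotation']).T+np.array(s['origin'])
def onplane(s,uv,z):
    p=rays(s,uv); c=np.stack([p[:,0],-p[:,1],-np.ones(len(p))],1)@np.array(s['rotation']).T
    o=np.array(s['origin']); t=(z-o[2])/c[:,2]; return o+c*t[:,None]
def cloud(s):
    vv,uu=np.mgrid[0:400,0:640]; uv=np.stack([uu.ravel(),vv.ravel()],1)
    return unproj(s,uv,s['range_z'].ravel()).reshape(400,640,3)
def pix(s,P):
    f,cx,cy,k1=K(s); c=(np.asarray(P,float).reshape(-1,3)-np.array(s['origin']))@np.array(s['rotation'])
    x=c[:,0]/-c[:,2]; y=-c[:,1]/-c[:,2]; r2=x*x+y*y
    return np.stack([cx+f*x*(1+k1*r2),cy+f*y*(1+k1*r2)],1)
E
python3 - <<'E'
from h import *
for n in ('scene','top'):
    s=snapshot(n); save(n+'0',s['pixels']); np.savez(n+'0.npz',**{k:np.array(v) for k,v in s.items()})
    print({k:s[k] for k in s if k not in('pixels','range_z')})
    for q in ['ink_small','ink_medium','ink_large','ink_square','row_small','row_medium','row_large','row_square','glue_stick','correction_fluid']:
        print(q,[(round(r['score'],2),np.round(r['centre']).tolist()) for r in search_frame(s,q)])
print(observe())
E
```

```text
pics
{'vertical_fov': 44.88789856111289, 'cx': 318.6627522176188, 'cy': 197.1983898495698, 'k1': 0.021386750340157076, 'origin': array([ 0.94924804, -0.56270804,  0.893191  ]), 'rotation': array([0.88873445, 0.3243921 , 0.11636171, 0.30229257]), 'shot': 1}
ink_small [(0.75, [271.0, 214.0])]
ink_medium [(0.75, [315.0, 166.0])]
ink_large [(0.92, [357.0, 129.0]), (0.44, [270.0, 242.0]), (0.38, [364.0, 167.0])]
ink_square [(0.94, [316.0, 136.0]), (0.88, [364.0, 165.0])]
row_small [(0.79, [387.0, 206.0])]
row_medium [(0.57, [416.0, 142.0])]
row_large [(0.85, [256.0, 339.0]), (0.43, [316.0, 167.0])]
row_square [(0.81, [343.0, 276.0]), (0.42, [357.0, 130.0])]
glue_stick [(0.92, [271.0, 242.0]), (0.7, [314.0, 169.0])]
correction_fluid [(0.76, [223.0, 252.0])]
{'vertical_fov': 43.52928884444508, 'cx': 325.598000906405, 'cy': 202.8849268683744, 'k1': 0.03926387280246829, 'origin': array([ 0.353354 , -0.0179502,  1.3323524]), 'rotation': array([ 0.71184004,  0.05342564, -0.03976042, -0.69917706]), 'shot': 2}
ink_small [(0.53, [364.0, 240.0])]
ink_medium [(0.45, [298.0, 236.0])]
ink_large [(0.96
[... 273 characters left out ...]
[(0.5, [421.0, 239.0])]
{'time': 1.1, 'joint_pos': array([-1.23269157e+00,  9.11079829e-02,  1.23067901e+00, -1.99562164e-05,
        1.81979491e+00, -5.67182896e-02]), 'qvel': array([-0.0034448 ,  0.00059858,  0.00152232,  0.00122056,  0.00121081,
        0.00086456]), 'joint_efforts': array([-6.60627447e-04, -4.46209753e+01, -4.06518281e+01,  6.99059526e-02,
        1.94900238e-02, -1.34758909e-05]), 'tool_pos': array([ 0.23077619, -0.55386705,  0.2226383 ]), 'orientation': array([ 6.67690567e-06,  9.80578027e-01,  1.96129377e-01, -8.82123004e-06]), 'force': array([-0.56913886, -0.32616638, -0.18030979]), 'moment': array([0.00692014, 0.02848897, 0.02024536]), 'opening': 1.0037528093304557}
```

View images.

View pics/scene0.png

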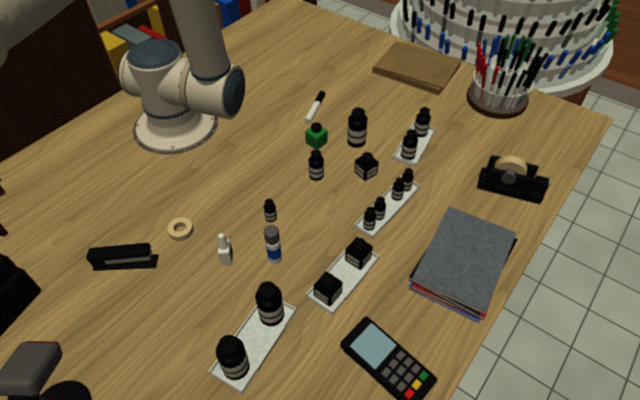

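View pics/top0.png

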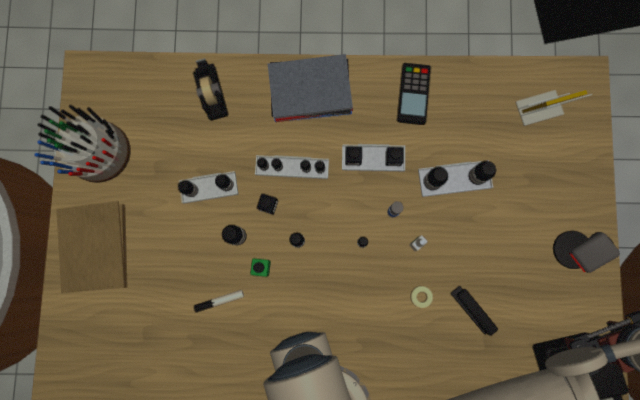

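```bash
python3 - <<'E'
import cv2
a=cv2.imread('pics/top0.png')[130:290,180:490]; cv2.imwrite('pics/topcrop.png',cv2.resize(a,None,fx=2.55,fy=2.55,interpolation=cv2.INTER_CUBIC))
a=cv2.imread('pics/scene0.png')[90:290,190:450]; cv2.imwrite('pics/scenecrop.png',cv2.resize(a,None,fx=3,fy=3,interpolation=cv2.INTER_CUBIC))
E
```

```text
(no output)
```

View pics/topcrop.png

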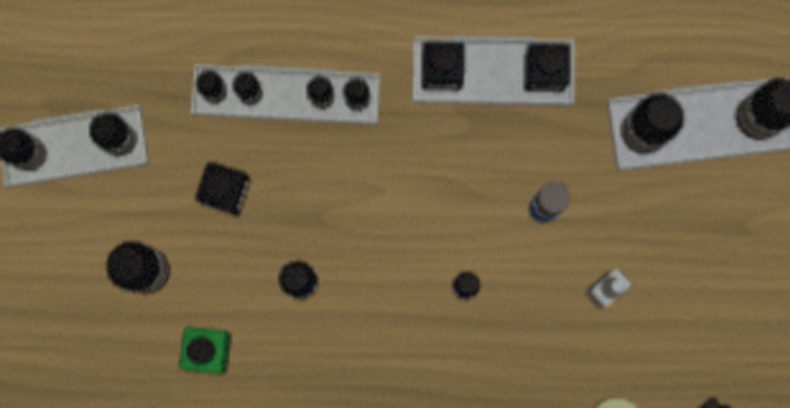

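View pics/scenecrop.png

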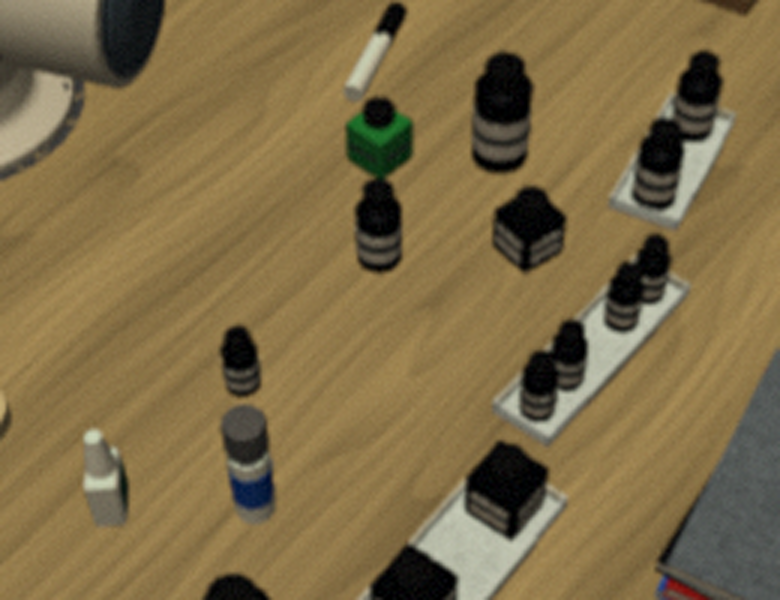

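```bash
cat >> h.py <<'E'
from scipy.spatial.transform import Rotation as R
def fixrot(s):
    s=dict(s); q=np.array(s['rotation'])
    if q.shape==(4,): s['rotation']=R.from_quat([q[1],q[2],q[3],q[0]]).as_matrix()
    return s
def load(n): 
    d=np.load(n); return fixrot({k:d[k] if d[k].ndim else d[k].item() for k in d.files})
E
python3 - <<'E'
from h import *
C={}
for n in ('top','scene'):
    s=load(n+'0.npz'); c=cloud(s); C[n]=c
    ok=s['range_z']>0
    z=c[...,2]; m=ok&(abs(z)<.015)&(c[...,0]>.3)&(c[...,0]<.8)&(abs(c[...,1])<.6)
    print(n,'table z med',np.median(z[m]),'std',z[m].std(), 'fit',np.linalg.lstsq(np.c_[c[m][:,:2],np.ones(m.sum())],z[m],rcond=None)[0])
# clusters by height > 0.02
for n in ('top','scene'):
    c=C[n]; z=c[...,2]
    m=(z>.025)&(z<.13)&(c[...,0]>.25)&(c[...,0]<.85)&(abs(c[...,1])<.5)
    k,l,st,ce=cv2.connectedComponentsWithStats(m.astype(np.uint8),connectivity=4)
    print(n)
    for i in range(1,k):
        if st[i,4]<25: continue
        P=c[l==i]; h=np.percentile(P[:,2],95); T=P[P[:,2]>h-.008]
        print(np.round(ce[i]),st[i,4],'h %.3f'%h,'top c',np.round(np.median(T,0)[:2],4),'mid',np.round((T.min(0)+T.max(0))[:2]/2,4),'ext',np.round(np.ptp(T,axis=0)[:2],3))
E
```

```text
top table z med 0.000496709013948271 std 0.0032490852725626084 fit [ 0.00074331 -0.00108751  0.00025078]
scene table z med 0.0010209157326290796 std 0.002726501454242832 fit [ 0.00211139 -0.00073329  0.00016664]
top
[210.  96.] 909 h 0.097 top c [0.8119 0.3213] mid [0.8134 0.3234] ext [0.051 0.036]
[309.  98.] 2715 h 0.053 top c [0.8073 0.0631] mid [0.8012 0.0534] ext [0.098 0.22 ]
[412. 104.] 1137 h 0.045 top c [ 0.7807 -0.2157] mid [ 0.7959 -0.216 ] ext [0.107 0.08 ]
[353. 154.] 302 h 0.069 top c [ 0.6542 -0.0624] mid [ 0.6551 -0.0614] ext [0.027 0.024]
[394. 155.] 312 h 0.069 top c [ 0.6539 -0.1682] mid [ 0.654  -0.1681] ext [0.027 0.026]
[262. 163.] 109 h 0.066 top c [0.6287 0.1782] mid [0.6293 0.1793] ext [0.019 0.019]
[276. 163.] 108 h 0.067 top c [0.6283 0.1407] mid [0.6279 0.1403] ext [0.018 0.018]
[305. 165.] 104 h 0.067 top c [0.6243 0.0658] mid [0.6233 0.0649] ext [0.017 0.019]
[319. 166.] 106 h 0.067 top c [0.6227 0.0271] mid [0.6236 0.0273] ext [0.018 0.016]
[483. 171.] 449 h 0.111 top c [ 0.6095 -0.3924] mid [ 0.6097 -0.3927] ext [0.033 0.032]
[436. 177.] 408 h 0.111 to
[... 1858 characters left out ...]
 241.] 462 h 0.107 top c [ 0.5117 -0.1696] mid [ 0.5103 -0.1689] ext [0.032 0.03 ]
[224. 248.] 300 h 0.088 top c [ 0.4297 -0.2321] mid [ 0.4289 -0.2317] ext [0.012 0.012]
[358. 251.] 526 h 0.068 top c [ 0.6561 -0.0634] mid [ 0.6559 -0.0626] ext [0.027 0.028]
[131. 253.] 686 h 0.058 top c [ 0.284  -0.3546] mid [ 0.2843 -0.3579] ext [0.069 0.072]
[327. 287.] 582 h 0.068 top c [ 0.6557 -0.1703] mid [ 0.6547 -0.1694] ext [0.027 0.027]
[269. 302.] 916 h 0.110 top c [ 0.5952 -0.2747] mid [ 0.5943 -0.2737] ext [0.033 0.033]
[373. 350.] 2445 h 0.044 top c [ 0.792  -0.2202] mid [ 0.7962 -0.217 ] ext [0.106 0.083]
[232. 355.] 1040 h 0.110 top c [ 0.6125 -0.3925] mid [ 0.611  -0.3916] ext [0.033 0.033]
```

```bash
cat >> h.py <<'E'
def yawof(q): 
    m=R.from_quat([q[1],q[2],q[3],q[0]]).as_matrix(); return np.arctan2(m[1,0],m[0,0]),m
def plan(tx,ty,tz,psi,vmax=.038):
    o=observe(); p=np.array(o['tool_pos']); y,m=yawof(o['orientation'])
    tgt=m.T@(np.array([tx,ty,tz])-p); 
    want=np.array([[np.cos(psi),np.sin(psi),0],[np.sin(psi),-np.cos(psi),0],[0,0,-1]]).T
    rv=R.from_matrix(m.T@want).as_rotvec()
    n=max(np.linalg.norm(tgt)/vmax,np.linalg.norm(rv)/.115)
    print('t %.2f'%o['time'],'p',np.round(p,4),'psi %.4f'%y,'F',np.round(o['force'],1),'open %.3f'%o['opening'])
    print('total slide',np.round(tgt/.5,4),'total dr',np.round(rv/np.pi,4),'rows>=%.1f'%n)
E
python3 - <<'E'
from h import *
s=load('top0.npz'); c=cloud(s); z=c[...,2]
for nm,(x,y) in dict(loose=(.5223,.163),rs1=(.6555,-.062),rs2=(.6545,-.1687),green=(.357,.174)).items():
    m=(z>.035)&(np.hypot(c[...,0]-x,c[...,1]-y)<.045)
    P=c[m][:,:2]; r=cv2.minAreaRect((P*1000).astype(np.float32)); print(nm,m.sum(),r)
s=load('scene0.npz'); c=cloud(s); z=c[...,2]
m=(z>.03)&(np.hypot(c[...,0]-.5223,c[...,1]-.163)<.045); P=c[m][:,:2]; print(cv2.minAreaRect((P*1000).astype(np.float32)))
s=load('top0.npz'); a=s['pixels'][180:290,215:320]; save('close',cv2.resize(a,None,fx=7,fy=5.4 if 0 else 5,interpolation=cv2.INTER_CUBIC))
# tray rectangles by white
hsv=cv2.cvtColor(s['pixels'],cv2.COLOR_RGB2HSV); c=cloud(s)
w=((hsv[...,1]<45)&(hsv[...,2]>110)).astype(np.uint8)
for nm,(x,y,L,W) in dict(small=(.6263,.103,.196,.052),medium=(.5666,.324,.15,.062),large=(.602,-.3326,.186,.074),square=(.655,-.1153,.168,.068)).items():
    m=(w>0)&(abs(c[...,0]-x)<W*.8)&(abs(c[...,1]-y)<L*.6)&(c[...,2]<.03)
    r=cv2.minAreaRect((c[m][:,:2]*1000).astype(np.float32)); print(nm,m.sum(),r)
E
```

```text
loose 286 ((522.5955200195312, 162.66090393066406), (44.430110931396484, 43.86492156982422), 73.69424438476562)
rs1 286 ((654.5665283203125, -60.81011199951172), (44.66994094848633, 42.21814727783203), 0.8724181056022644)
rs2 298 ((652.5656127929688, -169.17742919921875), (44.586700439453125, 43.33749771118164), 89.2777328491211)
green 306 ((355.9119873046875, 175.2418212890625), (44.91439437866211, 46.22095489501953), 88.2400131225586)
((522.885009765625, 161.93943786621094), (46.186737060546875, 45.3113899230957), 71.14491271972656)
small 940 ((626.8857421875, 102.80207824707031), (195.5376739501953, 54.88304901123047), 88.28182983398438)
medium 825 ((568.1295776367188, 323.77203369140625), (64.56666564941406, 150.06793212890625), 10.61556339263916)
large 1136 ((601.9502563476562, -332.48919677734375), (76.3646011352539, 186.01210021972656), 8.076436042785645)
square 901 ((655.292236328125, -115.45734405517578), (167.27035522460938, 71.23599243164062), 89.78595733642578)
```

View pics/close.png

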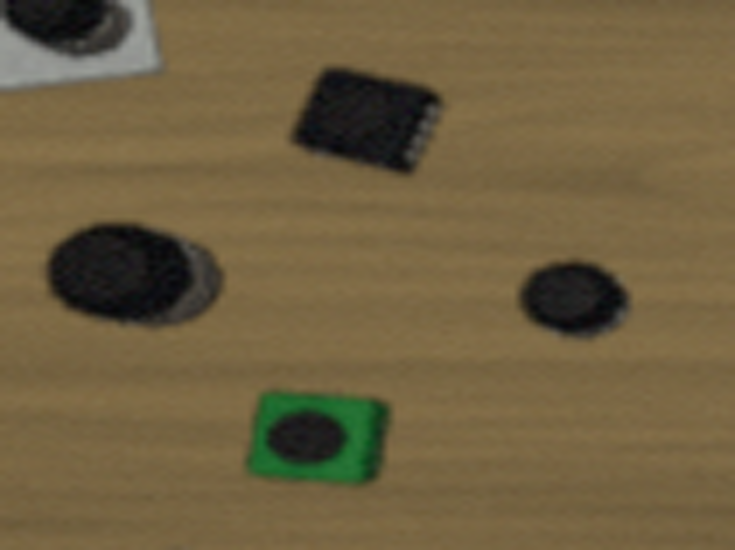

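>>> {"op": "play_rows", "data": {
  "series": [
    {"fingers": 0,"slide": [0,0,0],"dr": [0,0,-0.038]},
    {"fingers": 0,"slide": [0,0,0],"dr": [0,0,-0.038]},
    {"fingers": 0,"slide": [0,0,0],"dr": [0,0,-0.038]},
    {"fingers": 0,"slide": [0,0,0],"dr": [0,0,-0.038]},
    {"fingers": 0,"slide": [0,0,0],"dr": [0,0,-0.038]},
    {"fingers": 0,"slide": [0,0,0],"dr": [0,0,-0.038]},
    {"fingers": 0,"slide": [0,0,0],"dr": [0,0,-0.038]},
    {"fingers": 0,"slide": [0,0,0],"dr": [0,0,-0.038]},
    {"fingers": 0,"slide": [0,0,0],"dr": [0,0,-0.038]},
    {"fingers": 0,"slide": [0,0,0],"dr": [0,0,-0.038]},
    {"fingers": 0,"slide": [0,0,0],"dr": [0,0,-0.038]}
  ],
  "force": 25
}}

```text
time: 2.02
tool_pos: [0.2308, -0.5539, 0.2226]
orientation: [0.0, 0.636, 0.772, 0.0]
force: [0.3, 0.8, 0.2]
opening: 0.999
```

```bash
python3 -c "
from h import *
plan(.4385,.243,.16,1.708)"
```

```text
t 2.02 p [ 0.2308 -0.5539  0.2226] psi 1.7638 F [0.3 0.8 0.2] open 0.999
total slide [1.4844 0.7134 0.1253] total dr [ 0.     -0.      0.0178] rows>=21.7
```

>>> {"op": "play_rows", "data": {
  "series": [
    {"fingers": 0,"slide": [0.0675,0.0325,0.005],"dr": [0,0,0.0015]},
    {"fingers": 0,"slide": [0.0675,0.0325,0.005],"dr": [0,0,0.0015]},
    {"fingers": 0,"slide": [0.0675,0.0325,0.005],"dr": [0,0,0.0015]},
    {"fingers": 0,"slide": [0.0675,0.0325,0.005],"dr": [0,0,0.0015]},
    {"fingers": 0,"slide": [0.0675,0.0325,0.005],"dr": [0,0,0.0015]},
    {"fingers": 0,"slide": [0.0675,0.0325,0.005],"dr": [0,0,0.0015]},
    {"fingers": 0,"slide": [0.0675,0.0325,0.005],"dr": [0,0,0.0015]},
    {"fingers": 0,"slide": [0.0675,0.0325,0.005],"dr": [0,0,0.0015]},
    {"fingers": 0,"slide": [0.0675,0.0325,0.005],"dr": [0,0,0.0015]},
    {"fingers": 0,"slide": [0.0675,0.0325,0.005],"dr": [0,0,0.0015]}
  ]
}}

```text
time: 2.85
tool_pos: [0.3312, -0.1842, 0.1921]
orientation: [-0.002, 0.656, 0.755, 0.001]
force: [1.0, 1.1, -0.2]
opening: 1.002
```

```bash
python3 -c "
from h import *
plan(.4385,.243,.16,1.708)"
```

```text
t 2.85 p [ 0.3312 -0.1842  0.1921] psi 1.7112 F [ 1.   1.1 -0.2] open 1.002
total slide [0.8157 0.3322 0.0676] total dr [-0.0001 -0.0014  0.001 ] rows>=11.6
```

>>> {"op": "play_rows", "data": {
  "series": [
    {"fingers": 0,"slide": [0.068,0.0275,0.0055],"dr": [0,0,0]},
    {"fingers": 0,"slide": [0.068,0.0275,0.0055],"dr": [0,0,0]},
    {"fingers": 0,"slide": [0.068,0.0275,0.0055],"dr": [0,0,0]},
    {"fingers": 0,"slide": [0.068,0.0275,0.0055],"dr": [0,0,0]},
    {"fingers": 0,"slide": [0.068,0.0275,0.0055],"dr": [0,0,0]},
    {"fingers": 0,"slide": [0.068,0.0275,0.0055],"dr": [0,0,0]},
    {"fingers": 0,"slide": [0.068,0.0275,0.0055],"dr": [0,0,0]},
    {"fingers": 0,"slide": [0.068,0.0275,0.0055],"dr": [0,0,0]},
    {"fingers": 0,"slide": [0.068,0.0275,0.0055],"dr": [0,0,0]},
    {"fingers": 0,"slide": [0.068,0.0275,0.0055],"dr": [0,0,0]},
    {"fingers": 0,"slide": [0.068,0.0275,0.0055],"dr": [0,0,0]},
    {"fingers": 0,"slide": [0.068,0.0275,0.0055],"dr": [0,0,0]}
  ]
}}

```text
time: 3.85
tool_pos: [0.4381, 0.2668, 0.1637]
orientation: [0.004, 0.656, 0.755, 0.006]
force: [-0.1, -0.2, 0.8]
opening: 0.996
```

```bash
python3 -c "
from h import *
plan(.4385,.243,.045,1.71)"
```

```text
t 3.85 p [0.4381 0.2668 0.1637] psi 1.7118 F [-0.1 -0.2  0.8] open 0.996
total slide [-0.0475 -0.0094  0.2372] total dr [ 0.0047 -0.0005  0.0006] rows>=3.2
```

>>> {"op": "play_rows", "data": {
  "series": [
    {"fingers": 0,"slide": [-0.024,-0.005,0],"dr": [0.0025,0,0]},
    {"fingers": 0,"slide": [-0.024,-0.005,0],"dr": [0.002,0,0]},
    {"fingers": 0,"slide": [0,0,0],"dr": [0,0,0]}
  ]
}}

```text
time: 4.1
tool_pos: [0.4353, 0.2488, 0.1593]
orientation: [-0.003, 0.651, 0.759, -0.002]
force: [-0.7, 1.0, 0.2]
opening: 1.001
```

```bash
python3 -c "
from h import *
plan(.4385,.243,.045,1.71)"
```

```text
t 4.10 p [0.4353 0.2488 0.1593] psi 1.7231 F [-0.7  1.   0.2] open 1.001
total slide [-0.0127  0.0063  0.2285] total dr [-0.0023 -0.0005  0.0042] rows>=3.0
```

>>> {"op": "play_rows", "data": {
  "series": [
    {"fingers": 0,"slide": [-0.006,0.003,0],"dr": [-0.001,0,0.002]},
    {"fingers": 0,"slide": [-0.006,0.003,0.02],"dr": [-0.001,0,0.002]},
    {"fingers": 0,"slide": [0,0,0.04],"dr": [0,0,0]},
    {"fingers": 0,"slide": [0,0,0.04],"dr": [0,0,0]},
    {"fingers": 0,"slide": [0,0,0.04],"dr": [0,0,0]},
    {"fingers": 0,"slide": [0,0,0.03],"dr": [0,0,0]},
    {"fingers": 0,"slide": [0,0,0],"dr": [0,0,0]},
    {"fingers": 0,"slide": [0,0,0],"dr": [0,0,0]}
  ]
}}

```text
time: 4.77
tool_pos: [0.4426, 0.2341, 0.0739]
orientation: [0.003, 0.663, 0.749, 0.006]
force: [0.6, -0.7, 1.0]
opening: 1.003
```

```bash
python3 -c "
from h import *
plan(.4385,.243,.045,1.71)"
```

```text
t 4.77 p [0.4426 0.2341 0.0739] psi 1.6919 F [ 0.6 -0.7  1. ] open 1.003
total slide [ 0.0184 -0.0067  0.0577] total dr [ 0.0041 -0.0013 -0.0058] rows>=0.8
```

>>> {"op": "play_rows", "data": {
  "series": [
    {"fingers": 0,"slide": [0,0,0],"dr": [0,0,0]}
  ]
}}

```text
time: 4.85
tool_pos: [0.4427, 0.2333, 0.0742]
orientation: [0.003, 0.664, 0.748, 0.006]
force: [-0.3, -0.1, -0.4]
opening: 0.997
```

>>> {"op": "play_rows", "data": {
  "series": [
    {"fingers": 0,"slide": [0,0,0],"dr": [0,0,0]}
  ]
}}

```text
time: 4.93
tool_pos: [0.4432, 0.233, 0.0753]
orientation: [0.003, 0.664, 0.748, 0.007]
force: [-0.5, 0.7, 0.7]
opening: 1.001
```

>>> {"op": "play_rows", "data": {
  "series": [
    {"fingers": 0,"slide": [0,0,0],"dr": [0,0,0]}
  ]
}}

```text
time: 5.02
tool_pos: [0.4437, 0.2329, 0.0765]
orientation: [0.004, 0.664, 0.748, 0.008]
force: [0.3, -0.2, -0.1]
opening: 1.001
```

```bash
python3 -c "
from h import *
plan(.4385,.243,.045,1.71); print(observe()['qvel'])"
```

```text
t 5.02 p [0.4437 0.2329 0.0765] psi 1.6890 F [ 0.3 -0.2 -0.1] open 1.001
total slide [ 0.0209 -0.009   0.063 ] total dr [ 0.0054 -0.0016 -0.0067] rows>=0.9
[-6.15619830e-03 -1.43257321e-02 -1.14756234e-02 -7.41300998e-05
  3.56284376e-03  1.22600101e-04]
```

>>> {"op": "play_rows", "data": {
  "series": [
    {"fingers": 0,"slide": [0.02,-0.009,0.02],"dr": [0.0054,-0.0016,-0.0067]}
  ]
}}

```text
time: 5.1
tool_pos: [0.4402, 0.2423, 0.0696]
orientation: [0.001, 0.657, 0.754, 0.002]
force: [0.7, 0.8, 1.3]
opening: 0.995
```

>>> {"op": "play_rows", "data": {
  "series": [
    {"fingers": 0,"slide": [0,0,0.02],"dr": [0,0,0]}
  ]
}}

```text
time: 5.18
tool_pos: [0.4403, 0.2439, 0.06]
orientation: [0.001, 0.656, 0.755, 0.003]
force: [-1.0, 0.8, -0.8]
opening: 1.001
```

>>> {"op": "play_rows", "data": {
  "series": [
    {"fingers": 0,"slide": [0,0,0.02],"dr": [0,0,0]}
  ]
}}

```text
time: 5.27
tool_pos: [0.4406, 0.2447, 0.0497]
orientation: [0.001, 0.656, 0.755, 0.004]
force: [-0.4, 0.2, -0.5]
opening: 1.003
```

>>> {"op": "play_rows", "data": {
  "series": [
    {"fingers": 0,"slide": [0,0,0],"dr": [0,0,0]}
  ]
}}

```text
time: 5.35
tool_pos: [0.4393, 0.2446, 0.0468]
orientation: [0.001, 0.655, 0.755, 0.002]
force: [-0.6, -0.0, -0.5]
opening: 1.002
```

```bash
python3 -c "
from h import *
plan(.4385,.243,.045,1.71); print(observe()['qvel'])"
```

```text
t 5.35 p [0.4393 0.2446 0.0468] psi 1.7126 F [-0.6 -0.  -0.5] open 1.002
total slide [-0.0028 -0.0021  0.0035] total dr [ 0.0012 -0.0005  0.0008] rows>=0.1
[ 0.00769103  0.00118107 -0.01918781 -0.00362686  0.01094686  0.0014754 ]
```

>>> {"op": "play_rows", "data": {
  "series": [
    {"fingers": 255,"slide": [-0.002,-0.002,0.003],"dr": [0.001,0,0.0008]},
    {"fingers": 255,"slide": [0,0,0],"dr": [0,0,0]},
    {"fingers": 255,"slide": [0,0,0],"dr": [0,0,0]},
    {"fingers": 255,"slide": [0,0,0],"dr": [0,0,0]}
  ],
  "force": 25
}}

```text
time: 5.68
tool_pos: [0.4374, 0.2432, 0.0432]
orientation: [-0.001, 0.656, 0.755, -0.001]
force: [0.2, 0.1, -0.6]
opening: 0.736
```

>>> {"op": "play_rows", "data": {
  "series": [
    {"fingers": 255,"slide": [0,0,0],"dr": [0,0,0]},
    {"fingers": 255,"slide": [0,0,0],"dr": [0,0,0]}
  ]
}}

```text
time: 5.85
tool_pos: [0.4377, 0.2432, 0.0437]
orientation: [-0.001, 0.656, 0.755, -0.001]
force: [-0.7, 0.3, -0.4]
opening: 0.582
```

```bash
python3 -c "
from h import *
plan(.4385,.243,.045,1.71); print(observe()['qvel'])"
```

```text
t 5.85 p [0.4377 0.2432 0.0437] psi 1.7104 F [-0.7  0.3 -0.4] open 0.582
total slide [-0.0007  0.0015 -0.0026] total dr [-0.0007 -0.0002  0.0001] rows>=0.0
[ 0.00029534 -0.00412017 -0.00150675 -0.00858177 -0.02131163  0.00176654]
```

>>> {"op": "play_rows", "data": {
  "series": [
    {"fingers": 255,"slide": [0,0,0],"dr": [0,0,0]},
    {"fingers": 255,"slide": [0,0,0],"dr": [0,0,0]},
    {"fingers": 255,"slide": [0,0,0],"dr": [0,0,0]}
  ]
}}

```text
time: 6.1
tool_pos: [0.4378, 0.2431, 0.0437]
orientation: [-0.001, 0.656, 0.755, -0.0]
force: [-0.3, -0.3, -1.0]
opening: 0.567
```

>>> {"op": "play_rows", "data": {
  "series": [
    {"fingers": 255,"slide": [0,0,-0.01],"dr": [0,0,0]},
    {"fingers": 255,"slide": [0,0,-0.03],"dr": [0,0,0]}
  ]
}}

```text
time: 6.27
tool_pos: [0.4355, 0.242, 0.0603]
orientation: [-0.002, 0.656, 0.755, -0.004]
force: [-0.7, -0.8, -3.4]
opening: 0.565
```

```bash
python3 -c "
from h import *
plan(.602,-.3325,.185,1.71); print(observe()['qvel'])"
```

```text
t 6.27 p [0.4355 0.242  0.0603] psi 1.7100 F [-0.7 -0.8 -3.4] open 0.565
total slide [-1.1844  0.168  -0.2492] total dr [-0.0029  0.0005  0.    ] rows>=16.1
[-0.00096347 -0.11202032 -0.23660811 -0.0006244   0.36754726 -0.00059604]
```

>>> {"op": "play_rows", "data": {
  "series": [
    {"fingers": 255,"slide": [0,0,-0.05],"dr": [-0.001,0,0]},
    {"fingers": 255,"slide": [0,0,-0.06],"dr": [-0.001,0,0]},
    {"fingers": 255,"slide": [-0.02,0.003,-0.06],"dr": [0,0,0]},
    {"fingers": 255,"slide": [-0.04,0.006,-0.04],"dr": [0,0,0]}
  ]
}}

```text
time: 6.6
tool_pos: [0.4406, 0.2135, 0.1643]
orientation: [-0.004, 0.655, 0.756, -0.007]
force: [1.3, 0.2, -1.6]
opening: 0.563
```

```bash
python3 -c "
from h import *
plan(.602,-.3325,.185,1.71); print(observe()['qvel'])"
```

```text
t 6.60 p [0.4406 0.2135 0.1643] psi 1.7140 F [ 1.3  0.2 -1.6] open 0.563
total slide [-1.127   0.1629 -0.0396] total dr [-0.0049  0.0012  0.0013] rows>=15.0
[-0.50010743 -0.12987238 -0.29511116 -0.01764439  0.45244933 -0.51430552]
```

>>> {"op": "play_rows", "data": {
  "series": [
    {"fingers": 255,"slide": [-0.06,0.009,-0.01],"dr": [-0.001,0,0]},
    {"fingers": 255,"slide": [-0.065,0.0095,-0.01],"dr": [-0.001,0,0]},
    {"fingers": 255,"slide": [-0.065,0.0095,-0.005],"dr": [-0.001,0,0]},
    {"fingers": 255,"slide": [-0.065,0.0095,-0.003],"dr": [-0.001,0,0]},
    {"fingers": 255,"slide": [-0.065,0.0095,0],"dr": [0,0,0]},
    {"fingers": 255,"slide": [-0.065,0.0095,0],"dr": [0,0,0]},
    {"fingers": 255,"slide": [-0.065,0.0095,0],"dr": [0,0,0]},
    {"fingers": 255,"slide": [-0.065,0.0095,0],"dr": [0,0,0]},
    {"fingers": 255,"slide": [-0.065,0.0095,0],"dr": [0,0,0]},
    {"fingers": 255,"slide": [-0.065,0.0095,0],"dr": [0,0,0]},
    {"fingers": 255,"slide": [-0.06,0.0095,0],"dr": [0,0,0]}
  ]
}}

```text
time: 7.52
tool_pos: [0.5462, -0.1398, 0.1889]
orientation: [0.002, 0.651, 0.759, 0.002]
force: [-0.0, 0.9, -2.8]
opening: 0.567
```

```bash
python3 -c "
from h import *
plan(.602,-.3325,.185,1.71); print(observe()['qvel'])"
```

```text
t 7.52 p [ 0.5462 -0.1398  0.1889] psi 1.7225 F [-0.   0.9 -2.8] open 0.567
total slide [-0.3979  0.0521  0.0084] total dr [0.0021 0.0002 0.004 ] rows>=5.3
[-0.57188326  0.52012135 -0.50703869  0.01250726 -0.00567696 -0.56565189]
```

>>> {"op": "play_rows", "data": {
  "series": [
    {"fingers": 255,"slide": [-0.06,0.008,0],"dr": [0.0005,0,0.001]},
    {"fingers": 255,"slide": [-0.06,0.008,0],"dr": [0.0005,0,0.001]},
    {"fingers": 255,"slide": [-0.06,0.008,0],"dr": [0.0005,0,0.001]},
    {"fingers": 255,"slide": [-0.055,0.008,0],"dr": [0,0,0]},
    {"fingers": 255,"slide": [-0.05,0.007,0],"dr": [0,0,0]},
    {"fingers": 255,"slide": [-0.04,0.006,0],"dr": [0,0,0]},
    {"fingers": 255,"slide": [-0.025,0.003,0],"dr": [0,0,0]},
    {"fingers": 255,"slide": [-0.01,0,0],"dr": [0,0,0]},
    {"fingers": 255,"slide": [0,0,0],"dr": [0,0,0]}
  ]
}}

```text
time: 8.27
tool_pos: [0.5943, -0.3305, 0.1825]
orientation: [-0.005, 0.658, 0.753, -0.002]
force: [0.3, 0.1, -2.9]
opening: 0.563
```

```bash
python3 - <<'E'
from h import *
plan(.602,-.3325,.18,1.71); print(observe()['qvel'])
s=fixrot(snapshot('scene')); save('l1',s['pixels'])
c=cloud(s); p=observe()['tool_pos']
m=(c[...,2]>p[2]-.06)&(c[...,2]<p[2]+.0)&(np.hypot(c[...,0]-p[0],c[...,1]-p[1])<.05)
print(m.sum(), np.round(np.percentile(c[m],[2,50,98],axis=0),4))
E
```

```text
t 8.27 p [ 0.5943 -0.3305  0.1825] psi 1.7042 F [ 0.3  0.1 -2.9] open 0.563
total slide [-0.0061  0.0148  0.0049] total dr [-0.0028 -0.0016 -0.0019] rows>=0.2
[-0.00528197  0.01764647 -0.00098814  0.00709903  0.00628747  0.00390732]
284 [[ 0.588  -0.3541  0.1414]
 [ 0.6123 -0.3455  0.1594]
 [ 0.6189 -0.3185  0.1811]]
```

View pics/l1.png

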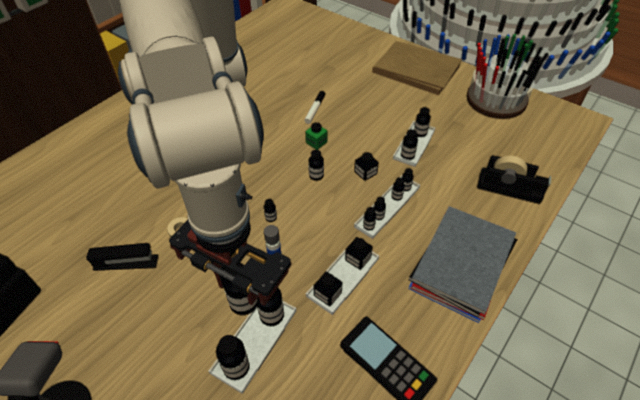

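>>> {"op": "play_rows", "data": {
  "series": [
    {"fingers": 255,"slide": [-0.003,0.008,0],"dr": [-0.0014,-0.0008,-0.001]},
    {"fingers": 255,"slide": [-0.003,0.007,0.01],"dr": [-0.0014,-0.0008,-0.001]},
    {"fingers": 255,"slide": [0,0,0.02],"dr": [0,0,0]}
  ]
}}

```text
time: 8.57
tool_pos: [0.6035, -0.3297, 0.1698]
orientation: [0.002, 0.655, 0.756, 0.001]
force: [0.6, -0.5, -2.8]
opening: 0.565
```

```bash
python3 - <<'E'
from h import *
plan(.602,-.3325,.05,1.71)
E
```

```text
t 8.57 p [ 0.6035 -0.3297  0.1698] psi 1.7137 F [ 0.6 -0.5 -2.8] open 0.565
total slide [-0.0047 -0.0048  0.2396] total dr [0.0013 0.0005 0.0012] rows>=3.2
```

>>> {"op": "play_rows", "data": {
  "series": [
    {"fingers": 255,"slide": [-0.003,-0.003,0.02],"dr": [0.0005,0,0.0005]},
    {"fingers": 255,"slide": [0,0,0.03],"dr": [0,0,0]},
    {"fingers": 255,"slide": [0,0,0.03],"dr": [0,0,0]}
  ]
}}

```text
time: 8.82
tool_pos: [0.6034, -0.3294, 0.1287]
orientation: [0.003, 0.654, 0.756, 0.001]
force: [-0.1, -0.1, -3.5]
opening: 0.566
```

```bash
python3 - <<'E'
from h import *
plan(.602,-.3325,.05,1.71)
E
```

```text
t 8.82 p [ 0.6034 -0.3294  0.1287] psi 1.7152 F [-0.1 -0.1 -3.5] open 0.566
total slide [-0.0052 -0.0044  0.1575] total dr [0.0016 0.0012 0.0017] rows>=2.1
```

>>> {"op": "play_rows", "data": {
  "series": [
    {"fingers": 255,"slide": [-0.003,-0.003,0.025],"dr": [0.0008,0.0005,0.0008]},
    {"fingers": 255,"slide": [-0.003,-0.001,0.03],"dr": [0.0005,0.0003,0.0005]},
    {"fingers": 255,"slide": [0,0,0.025],"dr": [0,0,0]},
    {"fingers": 255,"slide": [0,0,0.02],"dr": [0,0,0]}
  ]
}}

```text
time: 9.15
tool_pos: [0.6001, -0.3303, 0.0712]
orientation: [-0.002, 0.655, 0.756, -0.0]
force: [-0.4, 0.8, -3.4]
opening: 0.566
```

```bash
python3 - <<'E'
from h import *
plan(.602,-.3325,.05,1.71)
E
```

```text
t 9.15 p [ 0.6001 -0.3303  0.0712] psi 1.7129 F [-0.4  0.8 -3.4] open 0.566
total slide [-0.005   0.0032  0.0425] total dr [-0.001  -0.0007  0.0009] rows>=0.6
```

>>> {"op": "play_rows", "data": {
  "series": [
    {"fingers": 255,"slide": [-0.002,0.002,0.012],"dr": [-0.0005,0,0]},
    {"fingers": 255,"slide": [-0.001,0,0.01],"dr": [0,0,0]},
    {"fingers": 255,"slide": [0,0,0.008],"dr": [0,0,0]}
  ]
}}

```text
time: 9.4
tool_pos: [0.6001, -0.3306, 0.0517]
orientation: [-0.003, 0.655, 0.756, -0.0]
force: [-0.0, 0.4, -3.6]
opening: 0.567
```

>>> {"op": "play_rows", "data": {
  "series": [
    {"fingers": 255,"slide": [0,0,0.004],"dr": [0,0,0]}
  ]
}}

```text
time: 9.48
tool_pos: [0.6, -0.3306, 0.0491]
orientation: [-0.004, 0.655, 0.756, -0.0]
force: [-0.1, -0.0, -2.3]
opening: 0.568
```

```bash
python3 - <<'E'
from h import *
plan(.602,-.3325,.05,1.71)
E
```

```text
t 9.48 p [ 0.6    -0.3306  0.0491] psi 1.7132 F [-0.1 -0.  -2.3] open 0.568
total slide [-0.0043  0.0034 -0.0019] total dr [-0.0016 -0.0017  0.001 ] rows>=0.1
```

>>> {"op": "play_rows", "data": {
  "series": [
    {"fingers": 255,"slide": [0,0,0.002],"dr": [0,0,0]}
  ]
}}

```text
time: 9.57
tool_pos: [0.6001, -0.3307, 0.048]
orientation: [-0.004, 0.655, 0.756, -0.0]
force: [-0.2, 0.1, -2.8]
opening: 0.566
```

>>> {"op": "play_rows", "data": {
  "series": [
    {"fingers": 90,"slide": [0,0,0],"dr": [0,0,0]},
    {"fingers": 90,"slide": [0,0,0],"dr": [0,0,0]},
    {"fingers": 60,"slide": [0,0,0],"dr": [0,0,0]},
    {"fingers": 30,"slide": [0,0,0],"dr": [0,0,0]}
  ]
}}

```text
time: 9.9
tool_pos: [0.6023, -0.332, 0.053]
orientation: [0.0, 0.655, 0.756, 0.0]
force: [0.3, -0.6, -0.4]
opening: 0.76
```

```bash
python3 - <<'E'
from h import *
plan(.602,-.3325,.16,1.71)
E
```

```text
t 9.90 p [ 0.6023 -0.332   0.053 ] psi 1.7132 F [ 0.3 -0.6 -0.4] open 0.760
total slide [-0.0009 -0.0004 -0.214 ] total dr [0.0004 0.     0.001 ] rows>=2.8
```

>>> {"op": "play_rows", "data": {
  "series": [
    {"fingers": 0,"slide": [0,0,-0.03],"dr": [0,0,0]},
    {"fingers": 0,"slide": [0,0,-0.06],"dr": [0,0,0]},
    {"fingers": 0,"slide": [0,0,-0.06],"dr": [0,0,0]},
    {"fingers": 0,"slide": [0,0,-0.04],"dr": [0,0,0]},
    {"fingers": 0,"slide": [0,0,-0.01],"dr": [0,0,0]}
  ]
}}

```text
time: 10.32
tool_pos: [0.6016, -0.3317, 0.1572]
orientation: [0.0, 0.655, 0.756, 0.0]
force: [-0.3, -0.2, 0.3]
opening: 1.002
```

```bash
python3 - <<'E'
from h import *
plan(.429,.081,.14,1.758)
E
```

```text
t 10.32 p [ 0.6016 -0.3317  0.1572] psi 1.7131 F [-0.3 -0.2  0.3] open 1.002
total slide [ 0.866  -0.2247  0.0346] total dr [ 0.0002 -0.0001 -0.0143] rows>=11.8
```

>>> {"op": "play_rows", "data": {
  "series": [
    {"fingers": 0,"slide": [0.06,-0.0155,0],"dr": [0,0,-0.002]},
    {"fingers": 0,"slide": [0.07,-0.018,0],"dr": [0,0,-0.002]},
    {"fingers": 0,"slide": [0.07,-0.018,0],"dr": [0,0,-0.002]},
    {"fingers": 0,"slide": [0.07,-0.018,0],"dr": [0,0,-0.002]},
    {"fingers": 0,"slide": [0.07,-0.018,0],"dr": [0,0,-0.002]},
    {"fingers": 0,"slide": [0.07,-0.018,0],"dr": [0,0,-0.002]},
    {"fingers": 0,"slide": [0.07,-0.018,0],"dr": [0,0,0]},
    {"fingers": 0,"slide": [0.07,-0.018,0],"dr": [0,0,0]},
    {"fingers": 0,"slide": [0.07,-0.018,0.003],"dr": [0,0,0]},
    {"fingers": 0,"slide": [0.06,-0.015,0.003],"dr": [0,0,0]},
    {"fingers": 0,"slide": [0.05,-0.012,0.003],"dr": [0,0,0]},
    {"fingers": 0,"slide": [0.03,-0.008,0.003],"dr": [0,0,0]}
  ]
}}

```text
time: 11.32
tool_pos: [0.4366, 0.0365, 0.1461]
orientation: [0.005, 0.643, 0.766, 0.002]
force: [-1.1, 0.5, -0.1]
opening: 1.0
```

```bash
python3 - <<'E'
from h import *
plan(.429,.081,.11,1.758)
E
```

```text
t 11.32 p [0.4366 0.0365 0.1461] psi 1.7450 F [-1.1  0.5 -0.1] open 1.000
total slide [ 0.0906 -0.0002  0.0718] total dr [ 0.0031  0.0014 -0.0041] rows>=1.5
```

>>> {"op": "play_rows", "data": {
  "series": [
    {"fingers": 0,"slide": [0.03,0,0],"dr": [0.001,0.0005,-0.001]},
    {"fingers": 0,"slide": [0.03,0,0],"dr": [0.001,0.0005,-0.001]},
    {"fingers": 0,"slide": [0.015,0,0.01],"dr": [0.001,0.0005,-0.001]},
    {"fingers": 0,"slide": [0.003,0,0.02],"dr": [0,0,0]},
    {"fingers": 0,"slide": [0,0,0.01],"dr": [0,0,0]}
  ]
}}

```text
time: 11.73
tool_pos: [0.428, 0.0799, 0.1246]
orientation: [0.001, 0.637, 0.771, 0.002]
force: [0.6, 0.2, -0.0]
opening: 1.002
```

```bash
python3 - <<'E'
from h import *
plan(.429,.081,.025,1.758)
E
```

```text
t 11.73 p [0.428  0.0799 0.1246] psi 1.7610 F [ 0.6  0.2 -0. ] open 1.002
total slide [0.0017 0.0014 0.1992] total dr [ 0.0016 -0.0002  0.0009] rows>=2.6
```

>>> {"op": "play_rows", "data": {
  "series": [
    {"fingers": 0,"slide": [0.001,0.001,0.03],"dr": [0.001,0,0.0005]},
    {"fingers": 0,"slide": [0,0,0.035],"dr": [0,0,0]},
    {"fingers": 0,"slide": [0,0,0.035],"dr": [0,0,0]},
    {"fingers": 0,"slide": [0,0,0.03],"dr": [0,0,0]},
    {"fingers": 0,"slide": [0,0,0.02],"dr": [0,0,0]},
    {"fingers": 0,"slide": [0,0,0.012],"dr": [0,0,0]}
  ]
}}

```text
time: 12.23
tool_pos: [0.4286, 0.076, 0.0353]
orientation: [0.001, 0.639, 0.769, -0.001]
force: [0.3, -0.5, 0.5]
opening: 1.0
```

```bash
python3 - <<'E'
from h import *
plan(.429,.081,.025,1.758)
E
```

```text
t 12.23 p [0.4286 0.076  0.0353] psi 1.7548 F [ 0.3 -0.5  0.5] open 1.000
total slide [0.0098 0.0026 0.0206] total dr [-0.0001  0.0005 -0.001 ] rows>=0.3
```

>>> {"op": "play_rows", "data": {
  "series": [
    {"fingers": 100,"slide": [0.006,0.002,0.012],"dr": [0,0,0]},
    {"fingers": 100,"slide": [0.002,0,0.005],"dr": [0,0,0]},
    {"fingers": 100,"slide": [0,0,0],"dr": [0,0,0]}
  ]
}}

```text
time: 12.48
tool_pos: [0.4282, 0.0791, 0.0241]
orientation: [-0.0, 0.64, 0.768, -0.002]
force: [0.5, 0.7, 0.8]
opening: 0.814
```

```bash
python3 - <<'E'
from h import *
plan(.429,.081,.025,1.758)
E
```

```text
t 12.48 p [0.4282 0.0791 0.0241] psi 1.7526 F [0.5 0.7 0.8] open 0.814
total slide [ 0.0035  0.0023 -0.0018] total dr [-0.0011  0.0006 -0.0017] rows>=0.1
```

>>> {"op": "play_rows", "data": {
  "series": [
    {"fingers": 255,"slide": [0.003,0.002,-0.001],"dr": [-0.001,0.0005,-0.0015]},
    {"fingers": 255,"slide": [0,0,0],"dr": [0,0,0]},
    {"fingers": 255,"slide": [0,0,0],"dr": [0,0,0]},
    {"fingers": 255,"slide": [0,0,0],"dr": [0,0,0]},
    {"fingers": 255,"slide": [0,0,0],"dr": [0,0,0]},
    {"fingers": 255,"slide": [0,0,0],"dr": [0,0,0]},
    {"fingers": 255,"slide": [0,0,0],"dr": [0,0,0]},
    {"fingers": 255,"slide": [0,0,0],"dr": [0,0,0]}
  ],
  "force": 20
}}

```text
time: 13.15
tool_pos: [0.4309, 0.0814, 0.0278]
orientation: [0.002, 0.638, 0.77, 0.002]
force: [0.4, 0.5, -1.2]
opening: 0.43
```

```bash
python3 - <<'E'
from h import *
plan(.567,.324,.16,1.758)
E
```

```text
t 13.15 p [0.4309 0.0814 0.0278] psi 1.7587 F [ 0.4  0.5 -1.2] open 0.430
total slide [ 0.4257  0.3595 -0.2628] total dr [0.0016 0.0002 0.0002] rows>=8.1
```

>>> {"op": "play_rows", "data": {
  "series": [
    {"fingers": 255,"slide": [0,0,-0.015],"dr": [0.001,0,0]},
    {"fingers": 255,"slide": [0,0,-0.05],"dr": [0,0,0]},
    {"fingers": 255,"slide": [0,0,-0.06],"dr": [0,0,0]},
    {"fingers": 255,"slide": [0,0,-0.06],"dr": [0,0,0]},
    {"fingers": 255,"slide": [0.02,0.018,-0.05],"dr": [0,0,0]},
    {"fingers": 255,"slide": [0.04,0.034,-0.015],"dr": [0,0,0]},
    {"fingers": 255,"slide": [0.05,0.042,0],"dr": [0,0,0]},
    {"fingers": 255,"slide": [0.05,0.042,0],"dr": [0,0,0]},
    {"fingers": 255,"slide": [0.05,0.042,0],"dr": [0,0,0]}
  ]
}}

```text
time: 13.9
tool_pos: [0.499, 0.2008, 0.1627]
orientation: [0.001, 0.641, 0.768, 0.0]
force: [0.5, -0.4, -0.3]
opening: 0.429
```

```bash
python3 - <<'E'
from h import *
plan(.567,.324,.15,1.758)
E
```

```text
t 13.90 p [0.499  0.2008 0.1627] psi 1.7501 F [ 0.5 -0.4 -0.3] open 0.429
total slide [0.2183 0.1778 0.0254] total dr [ 0.0005  0.0004 -0.0025] rows>=3.7
```

>>> {"op": "play_rows", "data": {
  "series": [
    {"fingers": 255,"slide": [0.05,0.041,0],"dr": [0,0,-0.001]},
    {"fingers": 255,"slide": [0.045,0.037,0],"dr": [0,0,-0.001]},
    {"fingers": 255,"slide": [0.04,0.032,0],"dr": [0,0,-0.001]},
    {"fingers": 255,"slide": [0.025,0.022,0],"dr": [0,0,0]},
    {"fingers": 255,"slide": [0.015,0.012,0],"dr": [0,0,0]},
    {"fingers": 255,"slide": [0.007,0.006,0],"dr": [0,0,0]},
    {"fingers": 255,"slide": [0,0,0],"dr": [0,0,0]}
  ]
}}

```text
time: 14.48
tool_pos: [0.5598, 0.3157, 0.1632]
orientation: [0.0, 0.635, 0.772, -0.0]
force: [-0.6, 0.0, -1.6]
opening: 0.426
```

```bash
python3 - <<'E'
from h import *
plan(.567,.324,.033,1.758)
s=fixrot(snapshot('scene')); save('m1',s['pixels'][60:260,240:500].repeat(3,0).repeat(3,1))
E
```

```text
t 14.48 p [0.5598 0.3157 0.1632] psi 1.7653 F [-0.6  0.  -1.6] open 0.426
total slide [0.0136 0.0174 0.2603] total dr [0.0001 0.0002 0.0023] rows>=3.4
```

View pics/m1.png

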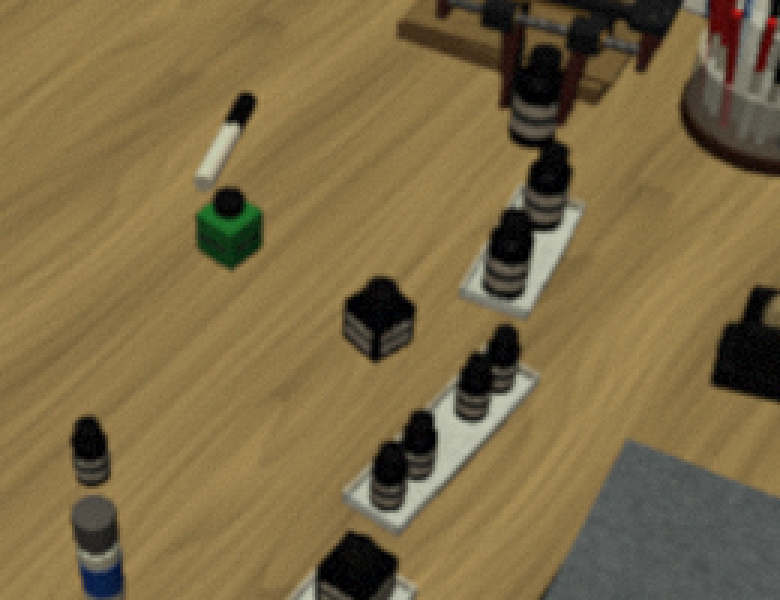

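>>> {"op": "play_rows", "data": {
  "series": [
    {"fingers": 255,"slide": [0.006,0.008,0],"dr": [0,0,0.001]},
    {"fingers": 255,"slide": [0.005,0.006,0.01],"dr": [0,0,0.001]},
    {"fingers": 255,"slide": [0,0,0.03],"dr": [0,0,0]},
    {"fingers": 255,"slide": [0,0,0.02],"dr": [0,0,0]}
  ]
}}

```text
time: 14.87
tool_pos: [0.567, 0.3208, 0.1363]
orientation: [0.002, 0.639, 0.769, 0.002]
force: [-0.0, 0.4, -2.9]
opening: 0.433
```

```bash
python3 - <<'E'
from h import *
plan(.567,.324,.033,1.758)
E
```

```text
t 14.87 p [0.567  0.3208 0.1363] psi 1.7553 F [-0.   0.4 -2.9] open 0.433
total slide [ 6.300e-03 -1.000e-04  2.067e-01] total dr [ 0.0019 -0.0001 -0.0009] rows>=2.7
```

>>> {"op": "play_rows", "data": {
  "series": [
    {"fingers": 255,"slide": [0.003,0,0.03],"dr": [0.001,0,0]},
    {"fingers": 255,"slide": [0.002,0,0.035],"dr": [0,0,0]},
    {"fingers": 255,"slide": [0,0,0.035],"dr": [0,0,0]},
    {"fingers": 255,"slide": [0,0,0.03],"dr": [0,0,0]},
    {"fingers": 255,"slide": [0,0,0.015],"dr": [0,0,0]}
  ]
}}

```text
time: 15.28
tool_pos: [0.5662, 0.3215, 0.0575]
orientation: [0.0, 0.64, 0.768, 0.001]
force: [-0.5, 0.1, -2.2]
opening: 0.43
```

```bash
python3 - <<'E'
from h import *
plan(.567,.324,.033,1.758)
E
```

```text
t 15.28 p [0.5662 0.3215 0.0575] psi 1.7523 F [-0.5  0.1 -2.2] open 0.430
total slide [0.0046 0.0023 0.0491] total dr [ 0.0005 -0.     -0.0018] rows>=0.6
```

>>> {"op": "play_rows", "data": {
  "series": [
    {"fingers": 255,"slide": [0.003,0.001,0.015],"dr": [0,0,-0.001]},
    {"fingers": 255,"slide": [0.001,0,0.012],"dr": [0,0,0]},
    {"fingers": 255,"slide": [0,0,0.007],"dr": [0,0,0]}
  ]
}}

```text
time: 15.53
tool_pos: [0.5652, 0.3227, 0.0365]
orientation: [-0.0, 0.639, 0.769, -0.001]
force: [0.1, 0.6, -1.1]
opening: 0.428
```

>>> {"op": "play_rows", "data": {
  "series": [
    {"fingers": 255,"slide": [0,0,0.004],"dr": [0,0,0]}
  ]
}}

```text
time: 15.62
tool_pos: [0.5651, 0.3227, 0.034]
orientation: [-0.0, 0.639, 0.769, -0.001]
force: [0.4, 0.4, -1.2]
opening: 0.433
```

```bash
python3 - <<'E'
from h import *
plan(.567,.324,.031,1.758)
E
```

```text
t 15.62 p [0.5651 0.3227 0.034 ] psi 1.7549 F [ 0.4  0.4 -1.2] open 0.433
total slide [0.0019 0.0043 0.006 ] total dr [-0.0008  0.0003 -0.001 ] rows>=0.1
```

>>> {"op": "play_rows", "data": {
  "series": [
    {"fingers": 255,"slide": [0.001,0.002,0.003],"dr": [0,0,0]}
  ]
}}

```text
time: 15.7
tool_pos: [0.5661, 0.3234, 0.0327]
orientation: [-0.0, 0.639, 0.769, -0.001]
force: [0.1, 0.7, -1.8]
opening: 0.43
```

>>> {"op": "play_rows", "data": {
  "series": [
    {"fingers": 255,"slide": [0,0,0.003],"dr": [0,0,0]}
  ]
}}

```text
time: 15.78
tool_pos: [0.5665, 0.3237, 0.0317]
orientation: [-0.0, 0.639, 0.769, -0.001]
force: [-0.4, -0.3, 3.6]
opening: 0.428
```

>>> {"op": "play_rows", "data": {
  "series": [
    {"fingers": 255,"slide": [0,0,0.003],"dr": [0,0,0]}
  ]
}}

```text
time: 15.87
tool_pos: [0.5667, 0.3239, 0.0316]
orientation: [0.0, 0.639, 0.769, -0.0]
force: [-4.9, -2.5, 6.9]
opening: 0.428
```

>>> {"op": "play_rows", "data": {
  "series": [
    {"fingers": 120,"slide": [0,0,0],"dr": [0,0,0]},
    {"fingers": 110,"slide": [0,0,0],"dr": [0,0,0]},
    {"fingers": 80,"slide": [0,0,0],"dr": [0,0,0]},
    {"fingers": 40,"slide": [0,0,0],"dr": [0,0,0]}
  ]
}}

```text
time: 16.2
tool_pos: [0.5686, 0.3248, 0.0348]
orientation: [0.001, 0.639, 0.769, 0.003]
force: [0.2, -0.1, 0.3]
opening: 0.681
```

>>> {"op": "play_rows", "data": {
  "series": [
    {"fingers": 0,"slide": [0,0,-0.02],"dr": [0,0,0]},
    {"fingers": 0,"slide": [0,0,-0.05],"dr": [0,0,0]},
    {"fingers": 0,"slide": [0,0,-0.06],"dr": [0,0,0]},
    {"fingers": 0,"slide": [0,0,-0.04],"dr": [0,0,0]}
  ]
}}

```text
time: 16.53
tool_pos: [0.5653, 0.3231, 0.117]
orientation: [-0.001, 0.639, 0.769, -0.003]
force: [-0.4, 0.4, -0.1]
opening: 0.975
```

```bash
python3 - <<'E'
from h import *
plan(.5225,.1627,.12,np.pi/2-.30)
s=fixrot(snapshot('scene')); save('m2',s['pixels'])
E
```

```text
t 16.53 p [0.5653 0.3231 0.117 ] psi 1.7548 F [-0.4  0.4 -0.1] open 0.975
total slide [-0.2997 -0.1429 -0.0046] total dr [-0.0016  0.0011  0.1541] rows>=4.4
```

View pics/m2.png

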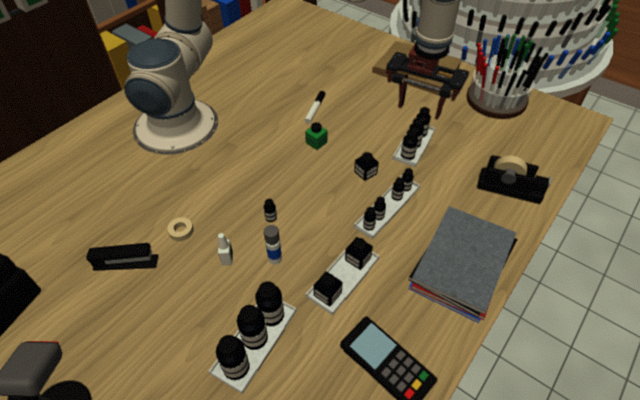

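>>> {"op": "play_rows", "data": {
  "series": [
    {"fingers": 0,"slide": [-0.03,-0.01,-0.005],"dr": [0,0,0.03]},
    {"fingers": 0,"slide": [-0.04,-0.02,0],"dr": [0,0,0.035]},
    {"fingers": 0,"slide": [-0.04,-0.02,0],"dr": [0,0,0.035]},
    {"fingers": 0,"slide": [-0.04,-0.02,0],"dr": [0,0,0.03]},
    {"fingers": 0,"slide": [-0.03,-0.02,0],"dr": [0,0,0.01]}
  ]
}}

```text
time: 17.0
tool_pos: [0.5221, 0.2374, 0.1299]
orientation: [0.001, 0.797, 0.604, 0.006]
force: [-0.6, -0.0, -0.5]
opening: 1.001
```

```bash
python3 - <<'E'
from h import *
plan(.5225,.1627,.12,np.pi/2-.30)
s=fixrot(snapshot('top'));c=cloud(s); z=c[...,2]
m=(z>.035)&(z<.08)&(np.hypot(c[...,0]-.5225,c[...,1]-.1627)<.045)
P=c[m][:,:2]; print(m.sum(),cv2.minAreaRect((P*1000).astype(np.float32)))
E
```

```text
t 17.00 p [0.5221 0.2374 0.1299] psi 1.2983 F [-0.6 -0.  -0.5] open 1.001
total slide [-0.1437  0.0409  0.0191] total dr [ 0.0029 -0.0025  0.0087] rows>=2.0
287 ((522.5858154296875, 162.88668823242188), (44.35025405883789, 44.08727264404297), 74.2708511352539)
```

>>> {"op": "play_rows", "data": {
  "series": [
    {"fingers": 0,"slide": [-0.035,0.01,0],"dr": [0.001,-0.001,0.001]},
    {"fingers": 0,"slide": [-0.04,0.011,0],"dr": [0.001,-0.001,0.001]},
    {"fingers": 0,"slide": [-0.035,0.01,0.01],"dr": [0,0,0.001]},
    {"fingers": 0,"slide": [-0.015,0.004,0.01],"dr": [0,0,0]},
    {"fingers": 0,"slide": [-0.003,0.001,0.01],"dr": [0,0,0]},
    {"fingers": 0,"slide": [0,0,0],"dr": [0,0,0]}
  ]
}}

```text
time: 17.55
tool_pos: [0.521, 0.1684, 0.1169]
orientation: [0.001, 0.798, 0.602, 0.004]
force: [0.3, -0.4, -0.5]
opening: 1.0
```

```bash
python3 - <<'E'
from h import *
plan(.5225,.1627,.02,1.286)
E
```

```text
t 17.55 p [0.521  0.1684 0.1169] psi 1.2931 F [ 0.3 -0.4 -0.5] open 1.000
total slide [-0.0111  0.0047  0.1937] total dr [ 0.002  -0.0014  0.0023] rows>=2.6
```

>>> {"op": "play_rows", "data": {
  "series": [
    {"fingers": 0,"slide": [-0.006,0.003,0.02],"dr": [0.001,-0.001,0.001]},
    {"fingers": 0,"slide": [-0.003,0.001,0.035],"dr": [0.0005,0,0.001]},
    {"fingers": 0,"slide": [0,0,0.035],"dr": [0,0,0]},
    {"fingers": 0,"slide": [0,0,0.035],"dr": [0,0,0]},
    {"fingers": 0,"slide": [0,0,0.025],"dr": [0,0,0]},
    {"fingers": 0,"slide": [0,0,0.012],"dr": [0,0,0]}
  ]
}}

```text
time: 18.05
tool_pos: [0.5236, 0.1683, 0.0317]
orientation: [0.0, 0.799, 0.602, 0.003]
force: [-0.0, -0.8, -0.5]
opening: 1.0
```

```bash
python3 - <<'E'
from h import *
plan(.5225,.1627,.02,1.286)
E
```

```text
t 18.05 p [0.5236 0.1683 0.0317] psi 1.2917 F [-0.  -0.8 -0.5] open 1.000
total slide [-0.0116  0.0009  0.0233] total dr [ 0.001  -0.0014  0.0018] rows>=0.3
```

>>> {"op": "play_rows", "data": {
  "series": [
    {"fingers": 100,"slide": [-0.007,0.001,0.013],"dr": [0.0005,-0.001,0.001]},
    {"fingers": 100,"slide": [-0.004,0,0.005],"dr": [0,0,0.0005]},
    {"fingers": 100,"slide": [0,0,0],"dr": [0,0,0]}
  ]
}}

```text
time: 18.3
tool_pos: [0.5211, 0.1637, 0.019]
orientation: [-0.001, 0.799, 0.601, -0.001]
force: [-0.4, -0.1, 0.1]
opening: 0.81
```

```bash
python3 - <<'E'
from h import *
plan(.5225,.1627,.02,1.286)
E
```

```text
t 18.30 p [0.5211 0.1637 0.019 ] psi 1.2889 F [-0.4 -0.1  0.1] open 0.810
total slide [-0.0011  0.0032 -0.002 ] total dr [-0.0009  0.0004  0.0009] rows>=0.1
```

>>> {"op": "play_rows", "data": {
  "series": [
    {"fingers": 255,"slide": [-0.001,0.003,0],"dr": [-0.0005,0,0]},
    {"fingers": 255,"slide": [0,0,0],"dr": [0,0,0]},
    {"fingers": 255,"slide": [0,0,0],"dr": [0,0,0]},
    {"fingers": 255,"slide": [0,0,0],"dr": [0,0,0]},
    {"fingers": 255,"slide": [0,0,0],"dr": [0,0,0]},
    {"fingers": 255,"slide": [0,0,0],"dr": [0,0,0]}
  ]
}}

```text
time: 18.8
tool_pos: [0.5244, 0.1631, 0.0222]
orientation: [0.001, 0.8, 0.601, 0.001]
force: [-1.0, -0.3, -1.5]
opening: 0.498
```

```bash
python3 - <<'E'
from h import *
plan(.655,-.1154,.13,np.pi/2-.005)
E
```

```text
t 18.80 p [0.5244 0.1631 0.0222] psi 1.2886 F [-1.  -0.3 -1.5] open 0.498
total slide [-0.4619  0.4067 -0.2148] total dr [ 0.0011 -0.0003 -0.0882] rows>=8.6
```

>>> {"op": "play_rows", "data": {
  "series": [
    {"fingers": 255,"slide": [0,0,-0.015],"dr": [0,0,0]},
    {"fingers": 255,"slide": [0,0,-0.05],"dr": [0,0,0]},
    {"fingers": 255,"slide": [0,0,-0.06],"dr": [0,0,0]},
    {"fingers": 255,"slide": [0,0,-0.06],"dr": [0,0,-0.01]},
    {"fingers": 255,"slide": [-0.02,0.018,-0.025],"dr": [0,0,-0.02]},
    {"fingers": 255,"slide": [-0.04,0.025,0],"dr": [0,0,-0.02]},
    {"fingers": 255,"slide": [-0.05,0.035,0],"dr": [0,0,-0.02]},
    {"fingers": 255,"slide": [-0.055,0.035,0],"dr": [0,0,-0.01]}
  ]
}}

```text
time: 19.47
tool_pos: [0.5676, 0.0766, 0.1362]
orientation: [0.001, 0.711, 0.703, 0.002]
force: [0.3, -0.1, -1.0]
opening: 0.502
```

```bash
python3 - <<'E'
from h import *
plan(.655,-.1154,.13,np.pi/2-.005)
E
```

```text
t 19.47 p [0.5676 0.0766 0.1362] psi 1.5602 F [ 0.3 -0.1 -1. ] open 0.502
total slide [-0.3821  0.1787  0.0122] total dr [ 0.0011 -0.0006 -0.0018] rows>=5.6
```

>>> {"op": "play_rows", "data": {
  "series": [
    {"fingers": 255,"slide": [-0.06,0.028,0],"dr": [0,0,0]},
    {"fingers": 255,"slide": [-0.06,0.028,0],"dr": [0,0,0]},
    {"fingers": 255,"slide": [-0.06,0.028,0],"dr": [0,0,0]},
    {"fingers": 255,"slide": [-0.055,0.026,0],"dr": [0,0,0]},
    {"fingers": 255,"slide": [-0.045,0.021,0],"dr": [0,0,0]},
    {"fingers": 255,"slide": [-0.03,0.014,0],"dr": [0,0,0]},
    {"fingers": 255,"slide": [-0.015,0.008,0],"dr": [0,0,0]},
    {"fingers": 255,"slide": [-0.005,0.003,0],"dr": [0,0,0]},
    {"fingers": 255,"slide": [0,0,0],"dr": [0,0,0]}
  ]
}}

```text
time: 20.22
tool_pos: [0.6489, -0.1034, 0.1414]
orientation: [0.003, 0.712, 0.702, 0.003]
force: [-0.7, -0.9, -1.7]
opening: 0.5
```

```bash
python3 - <<'E'
from h import *
plan(.655,-.1154,.03,np.pi/2-.005)
E
```

```text
t 20.22 p [ 0.6489 -0.1034  0.1414] psi 1.5574 F [-0.7 -0.9 -1.7] open 0.500
total slide [-0.024   0.0106  0.2229] total dr [ 0.0026 -0.0001 -0.0027] rows>=3.0
```

>>> {"op": "play_rows", "data": {
  "series": [
    {"fingers": 255,"slide": [-0.012,0.005,0],"dr": [0.001,0,-0.001]},
    {"fingers": 255,"slide": [-0.008,0.004,0.01],"dr": [0.001,0,-0.001]},
    {"fingers": 255,"slide": [0,0,0.025],"dr": [0,0,0]},
    {"fingers": 255,"slide": [0,0,0.02],"dr": [0,0,0]}
  ]
}}

```text
time: 20.55
tool_pos: [0.6546, -0.1109, 0.116]
orientation: [0.002, 0.708, 0.706, 0.002]
force: [-0.2, -0.2, -1.6]
opening: 0.5
```

```bash
python3 - <<'E'
from h import *
plan(.655,-.1154,.03,np.pi/2-.005)
E
```

```text
t 20.55 p [ 0.6546 -0.1109  0.116 ] psi 1.5683 F [-0.2 -0.2 -1.6] open 0.500
total slide [-0.0091 -0.0004  0.172 ] total dr [ 0.0021 -0.0001  0.0008] rows>=2.3
```

>>> {"op": "play_rows", "data": {
  "series": [
    {"fingers": 255,"slide": [-0.005,0,0.015],"dr": [0.001,0,0]},
    {"fingers": 255,"slide": [-0.004,0,0.025],"dr": [0.001,0,0]},
    {"fingers": 255,"slide": [0,0,0.025],"dr": [0,0,0]},
    {"fingers": 255,"slide": [0,0,0.02],"dr": [0,0,0]}
  ]
}}

```text
time: 20.88
tool_pos: [0.6535, -0.1137, 0.067]
orientation: [-0.002, 0.707, 0.707, -0.001]
force: [-0.6, 0.3, -2.0]
opening: 0.498
```

```bash
python3 - <<'E'
from h import *
plan(.655,-.1154,.026,np.pi/2-.005)
E
```

```text
t 20.88 p [ 0.6535 -0.1137  0.067 ] psi 1.5706 F [-0.6  0.3 -2. ] open 0.498
total slide [-0.0036  0.0033  0.0819] total dr [-0.001  -0.0004  0.0015] rows>=1.1
```

>>> {"op": "play_rows", "data": {
  "series": [
    {"fingers": 255,"slide": [-0.002,0.002,0.02],"dr": [-0.0005,0,0.0005]},
    {"fingers": 255,"slide": [-0.001,0.001,0.022],"dr": [0,0,0]},
    {"fingers": 255,"slide": [0,0,0.012],"dr": [0,0,0]},
    {"fingers": 255,"slide": [0,0,0.006],"dr": [0,0,0]}
  ]
}}

```text
time: 21.22
tool_pos: [0.6528, -0.1145, 0.029]
orientation: [-0.004, 0.708, 0.706, -0.002]
force: [0.2, 0.4, -1.4]
opening: 0.503
```

>>> {"op": "play_rows", "data": {
  "series": [
    {"fingers": 255,"slide": [0,0,0.004],"dr": [0,0,0]}
  ]
}}

```text
time: 21.3
tool_pos: [0.6524, -0.1145, 0.0259]
orientation: [-0.004, 0.708, 0.706, -0.002]
force: [0.1, 0.5, -3.0]
opening: 0.5
```

```bash
python3 - <<'E'
from h import *
plan(.655,-.1154,.026,np.pi/2-.005)
E
```

```text
t 21.30 p [ 0.6524 -0.1145  0.0259] psi 1.5689 F [ 0.1  0.5 -3. ] open 0.500
total slide [-0.0017  0.0051 -0.0002] total dr [-0.0028 -0.001   0.001 ] rows>=0.1
```

>>> {"op": "play_rows", "data": {
  "series": [
    {"fingers": 255,"slide": [0,0.002,0.003],"dr": [-0.0015,-0.0005,0]}
  ]
}}

```text
time: 21.38
tool_pos: [0.6531, -0.1146, 0.0254]
orientation: [-0.002, 0.708, 0.706, -0.001]
force: [-9.6, 0.6, 13.2]
opening: 0.502
```

>>> {"op": "play_rows", "data": {
  "series": [
    {"fingers": 255,"slide": [0,0,0.002],"dr": [0,0,0]}
  ]
}}

```text
time: 21.47
tool_pos: [0.6535, -0.1146, 0.0255]
orientation: [-0.002, 0.708, 0.706, -0.001]
force: [-0.1, 0.6, -1.7]
opening: 0.497
```

Contact made; release and withdraw.

>>> {"op": "play_rows", "data": {
  "series": [
    {"fingers": 105,"slide": [0,0,0],"dr": [0,0,0]},
    {"fingers": 90,"slide": [0,0,0],"dr": [0,0,0]},
    {"fingers": 60,"slide": [0,0,0],"dr": [0,0,0]},
    {"fingers": 30,"slide": [0,0,0],"dr": [0,0,0]}
  ]
}}

```text
time: 21.8
tool_pos: [0.6554, -0.115, 0.0285]
orientation: [0.001, 0.708, 0.706, 0.001]
force: [0.5, -0.2, 0.3]
opening: 0.756
```

>>> {"op": "play_rows", "data": {
  "series": [
    {"fingers": 0,"slide": [0,0,-0.02],"dr": [0,0,0]},
    {"fingers": 0,"slide": [0,0,-0.05],"dr": [0,0,0]},
    {"fingers": 0,"slide": [0,0,-0.06],"dr": [0,0,0]},
    {"fingers": 0,"slide": [0,0,-0.06],"dr": [0,0,0]},
    {"fingers": 0,"slide": [0,0,-0.02],"dr": [0,0,0]}
  ]
}}

```text
time: 22.22
tool_pos: [0.653, -0.1145, 0.1347]
orientation: [-0.003, 0.708, 0.706, -0.001]
force: [0.6, -1.1, 1.7]
opening: 0.999
```

```bash
python3 - <<'E'
from h import *
plan(.4284,-.088,.11,np.pi/2-.035)
s=fixrot(snapshot('scene')); save('s2',s['pixels'])
c=cloud(s); z=c[...,2]
m=(z>.055)&(z<.08)&(np.hypot(c[...,0]-.655,c[...,1]+.115)<.025); print(m.sum(),np.median(c[m],0))
E
```

```text
t 22.22 p [ 0.653  -0.1145  0.1347] psi 1.5689 F [ 0.6 -1.1  1.7] open 0.999
total slide [ 0.0521 -0.4489  0.0522] total dr [-0.0019 -0.0005  0.0105] rows>=6.0
158 [ 0.65481738 -0.11676455  0.06606478]
```

View pics/s2.png

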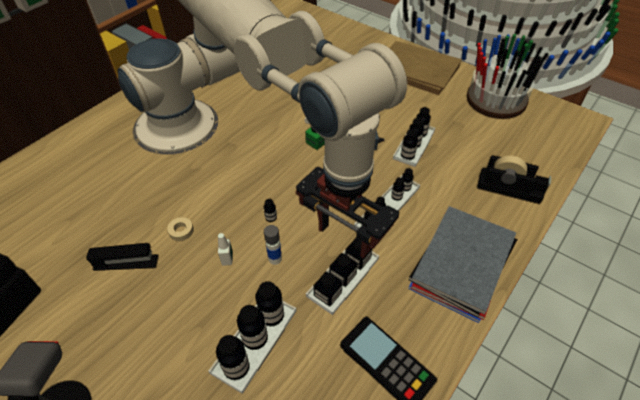

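>>> {"op": "play_rows", "data": {
  "series": [
    {"fingers": 0,"slide": [0.006,-0.04,0],"dr": [0,0,0.001]},
    {"fingers": 0,"slide": [0.008,-0.06,0],"dr": [0,0,0.001]},
    {"fingers": 0,"slide": [0.008,-0.065,0],"dr": [0,0,0.001]},
    {"fingers": 0,"slide": [0.008,-0.065,0],"dr": [0,0,0.001]},
    {"fingers": 0,"slide": [0.007,-0.065,0],"dr": [0,0,0.001]},
    {"fingers": 0,"slide": [0.006,-0.055,0],"dr": [0,0,0.001]},
    {"fingers": 0,"slide": [0.004,-0.035,0],"dr": [0,0,0.001]},
    {"fingers": 0,"slide": [0.002,-0.015,0],"dr": [0,0,0]},
    {"fingers": 0,"slide": [0,-0.005,0],"dr": [0,0,0]},
    {"fingers": 0,"slide": [0,0,0],"dr": [0,0,0]}
  ]
}}

```text
time: 23.1
tool_pos: [0.4407, -0.0859, 0.1243]
orientation: [-0.005, 0.716, 0.698, -0.003]
force: [-0.1, -0.4, -0.2]
opening: 1.001
```

```bash
python3 - <<'E'
from h import *
plan(.4284,-.088,.02,np.pi/2-.035)
E
```

```text
t 23.10 p [ 0.4407 -0.0859  0.1243] psi 1.5459 F [-0.1 -0.4 -0.2] open 1.001
total slide [-0.0054 -0.0221  0.2089] total dr [-0.0036 -0.0009  0.0032] rows>=2.8
```

>>> {"op": "play_rows", "data": {
  "series": [
    {"fingers": 0,"slide": [-0.003,-0.011,0],"dr": [-0.002,0,0.001]},
    {"fingers": 0,"slide": [-0.002,-0.009,0.02],"dr": [-0.0015,0,0.001]},
    {"fingers": 0,"slide": [0,0,0.035],"dr": [0,0,0]},
    {"fingers": 0,"slide": [0,0,0.03],"dr": [0,0,0]}
  ]
}}

```text
time: 23.43
tool_pos: [0.433, -0.0891, 0.0827]
orientation: [0.002, 0.718, 0.696, 0.003]
force: [-0.2, 1.1, 0.5]
opening: 1.0
```

```bash
python3 - <<'E'
from h import *
plan(.4284,-.088,.02,np.pi/2-.035)
E
```

```text
t 23.43 p [ 0.433  -0.0891  0.0827] psi 1.5394 F [-0.2  1.1  0.5] open 1.000
total slide [ 0.0018 -0.01    0.1254] total dr [ 0.002  -0.0005  0.0011] rows>=1.7
```

>>> {"op": "play_rows", "data": {
  "series": [
    {"fingers": 0,"slide": [0.001,-0.005,0.03],"dr": [0.001,0,0.0005]},
    {"fingers": 0,"slide": [0,-0.004,0.03],"dr": [0.0005,0,0]},
    {"fingers": 0,"slide": [0,0,0.02],"dr": [0,0,0]},
    {"fingers": 0,"slide": [0,0,0.012],"dr": [0,0,0]},
    {"fingers": 100,"slide": [0,0,0],"dr": [0,0,0]}
  ]
}}

```text
time: 23.85
tool_pos: [0.4277, -0.0888, 0.0298]
orientation: [-0.003, 0.719, 0.695, -0.0]
force: [-0.7, -0.1, -0.0]
opening: 0.958
```

```bash
python3 - <<'E'
from h import *
plan(.4284,-.088,.02,np.pi/2-.035)
E
```

```text
t 23.85 p [ 0.4277 -0.0888  0.0298] psi 1.5369 F [-0.7 -0.1 -0. ] open 0.958
total slide [0.0015 0.0013 0.0196] total dr [-0.0013 -0.001   0.0004] rows>=0.3
```

>>> {"op": "play_rows", "data": {
  "series": [
    {"fingers": 130,"slide": [0.001,0.001,0.01],"dr": [-0.001,-0.0005,0]},
    {"fingers": 130,"slide": [0,0,0.005],"dr": [0,0,0]},
    {"fingers": 130,"slide": [0,0,0],"dr": [0,0,0]},
    {"fingers": 130,"slide": [0,0,0],"dr": [0,0,0]},
    {"fingers": 130,"slide": [0,0,0],"dr": [0,0,0]}
  ]
}}

```text
time: 24.27
tool_pos: [0.43, -0.0887, 0.0237]
orientation: [0.001, 0.719, 0.695, 0.001]
force: [-0.5, 0.8, -0.4]
opening: 0.583
```

```bash
python3 - <<'E'
from h import *
plan(.4284,-.088,.02,np.pi/2-.035)
E
```

```text
t 24.27 p [ 0.43   -0.0887  0.0237] psi 1.5370 F [-0.5  0.8 -0.4] open 0.583
total slide [ 0.0013 -0.0033  0.0073] total dr [ 0.0007 -0.0002  0.0004] rows>=0.1
```

>>> {"op": "play_rows", "data": {
  "series": [
    {"fingers": 255,"slide": [0.001,-0.003,0.006],"dr": [0.0005,0,0]},
    {"fingers": 255,"slide": [0,0,0],"dr": [0,0,0]},
    {"fingers": 255,"slide": [0,0,0],"dr": [0,0,0]},
    {"fingers": 255,"slide": [0,0,0],"dr": [0,0,0]},
    {"fingers": 255,"slide": [0,0,0],"dr": [0,0,0]}
  ],
  "force": 15
}}

```text
time: 24.68
tool_pos: [0.4292, -0.0883, 0.0219]
orientation: [0.001, 0.719, 0.695, 0.001]
force: [0.3, 0.6, -1.0]
opening: 0.313
```

```bash
python3 - <<'E'
from h import *
plan(.6266,.1029,.13,np.pi/2-.035)
E
```

```text
t 24.68 p [ 0.4292 -0.0883  0.0219] psi 1.5371 F [ 0.3  0.6 -1. ] open 0.313
total slide [ 0.3955  0.3823 -0.2151] total dr [0.001  0.     0.0004] rows>=7.8
```

>>> {"op": "play_rows", "data": {
  "series": [
    {"fingers": 255,"slide": [0,0,-0.015],"dr": [0,0,0]},
    {"fingers": 255,"slide": [0,0,-0.05],"dr": [0,0,0]},
    {"fingers": 255,"slide": [0,0,-0.06],"dr": [0,0,0]},
    {"fingers": 255,"slide": [0.015,0.015,-0.05],"dr": [0,0,0]},
    {"fingers": 255,"slide": [0.03,0.03,-0.02],"dr": [0,0,0]},
    {"fingers": 255,"slide": [0.045,0.043,0],"dr": [0,0,0]},
    {"fingers": 255,"slide": [0.045,0.043,0],"dr": [0,0,0]},
    {"fingers": 255,"slide": [0.045,0.043,0],"dr": [0,0,0]},
    {"fingers": 255,"slide": [0.045,0.043,0],"dr": [0,0,0]}
  ]
}}

```text
time: 25.43
tool_pos: [0.5432, 0.0207, 0.1296]
orientation: [0.003, 0.722, 0.692, 0.002]
force: [-0.1, 0.0, -0.5]
opening: 0.314
```

```bash
python3 - <<'E'
from h import *
plan(.6266,.1029,.13,np.pi/2-.035)
E
```

```text
t 25.43 p [0.5432 0.0207 0.1296] psi 1.5283 F [-0.1  0.  -0.5] open 0.314
total slide [0.1713 0.1597 0.0002] total dr [ 0.0021  0.0003 -0.0024] rows>=3.1
```

>>> {"op": "play_rows", "data": {
  "series": [
    {"fingers": 255,"slide": [0.04,0.037,0],"dr": [0.0005,0,-0.0005]},
    {"fingers": 255,"slide": [0.035,0.033,0],"dr": [0.0005,0,-0.0005]},
    {"fingers": 255,"slide": [0.03,0.027,0],"dr": [0,0,0]},
    {"fingers": 255,"slide": [0.022,0.02,0],"dr": [0,0,0]},
    {"fingers": 255,"slide": [0.01,0.009,0],"dr": [0,0,0]},
    {"fingers": 255,"slide": [0.003,0.003,0],"dr": [0,0,0]},
    {"fingers": 255,"slide": [0,0,0],"dr": [0,0,0]}
  ]
}}

```text
time: 26.02
tool_pos: [0.6166, 0.0969, 0.1318]
orientation: [0.002, 0.719, 0.695, 0.002]
force: [-0.1, 0.2, -0.8]
opening: 0.314
```

```bash
python3 - <<'E'
from h import *
plan(.6266,.1029,.027,np.pi/2-.035)
E
```

```text
t 26.02 p [0.6166 0.0969 0.1318] psi 1.5373 F [-0.1  0.2 -0.8] open 0.314
total slide [0.0126 0.0186 0.2097] total dr [ 0.0014 -0.      0.0005] rows>=2.8
```

>>> {"op": "play_rows", "data": {
  "series": [
    {"fingers": 255,"slide": [0.006,0.009,0],"dr": [0.001,0,0]},
    {"fingers": 255,"slide": [0.005,0.007,0.01],"dr": [0,0,0]},
    {"fingers": 255,"slide": [0,0.001,0.02],"dr": [0,0,0]},
    {"fingers": 255,"slide": [0,0,0.02],"dr": [0,0,0]}
  ]
}}

```text
time: 26.35
tool_pos: [0.6264, 0.1003, 0.109]
orientation: [0.002, 0.72, 0.694, 0.002]
force: [-0.3, 0.1, -1.8]
opening: 0.311
```

```bash
python3 - <<'E'
from h import *
plan(.6266,.1029,.026,np.pi/2-.035)
E
```

```text
t 26.35 p [0.6264 0.1003 0.109 ] psi 1.5348 F [-0.3  0.1 -1.8] open 0.311
total slide [ 0.0051 -0.0008  0.166 ] total dr [ 0.0019 -0.     -0.0003] rows>=2.2
```

>>> {"op": "play_rows", "data": {
  "series": [
    {"fingers": 255,"slide": [0.004,0,0.015],"dr": [0.001,0,0]},
    {"fingers": 255,"slide": [0.002,0,0.025],"dr": [0.0005,0,0]},
    {"fingers": 255,"slide": [0,0,0.025],"dr": [0,0,0]},
    {"fingers": 255,"slide": [0,0,0.02],"dr": [0,0,0]}
  ]
}}

```text
time: 26.68
tool_pos: [0.6253, 0.1023, 0.0606]
orientation: [-0.0, 0.72, 0.694, -0.001]
force: [0.5, 0.5, -0.5]
opening: 0.314
```

```bash
python3 - <<'E'
from h import *
plan(.6266,.1029,.026,np.pi/2-.035)
E
```

```text
t 26.68 p [0.6253 0.1023 0.0606] psi 1.5333 F [ 0.5  0.5 -0.5] open 0.314
total slide [0.0013 0.0027 0.0691] total dr [-0.0005  0.0001 -0.0008] rows>=0.9
```

>>> {"op": "play_rows", "data": {
  "series": [
    {"fingers": 255,"slide": [0.001,0.002,0.02],"dr": [0,0,0]},
    {"fingers": 255,"slide": [0,0,0.015],"dr": [0,0,0]},
    {"fingers": 255,"slide": [0,0,0.01],"dr": [0,0,0]}
  ]
}}

```text
time: 26.93
tool_pos: [0.6244, 0.1026, 0.0319]
orientation: [-0.002, 0.72, 0.694, -0.003]
force: [-0.2, -0.1, -0.8]
opening: 0.315
```

>>> {"op": "play_rows", "data": {
  "series": [
    {"fingers": 255,"slide": [0,0.001,0.006],"dr": [-0.001,0,0]}
  ]
}}

```text
time: 27.02
tool_pos: [0.6244, 0.1025, 0.0275]
orientation: [-0.001, 0.72, 0.694, -0.002]
force: [-0.6, 1.0, -0.2]
opening: 0.315
```

```bash
python3 - <<'E'
from h import *
plan(.6266,.1029,.026,np.pi/2-.035)
E
```

```text
t 27.02 p [0.6244 0.1025 0.0275] psi 1.5334 F [-0.6  1.  -0.2] open 0.315
total slide [0.001  0.0044 0.003 ] total dr [-0.0016  0.0005 -0.0008] rows>=0.1
```

>>> {"op": "play_rows", "data": {
  "series": [
    {"fingers": 255,"slide": [0,0.002,0.002],"dr": [-0.001,0,0]}
  ]
}}

```text
time: 27.1
tool_pos: [0.6249, 0.1024, 0.0258]
orientation: [-0.001, 0.72, 0.694, -0.002]
force: [-8.2, -0.2, 10.5]
opening: 0.316
```

>>> {"op": "play_rows", "data": {
  "series": [
    {"fingers": 255,"slide": [0,0,0.002],"dr": [0,0,0]}
  ]
}}

```text
time: 27.18
tool_pos: [0.6249, 0.1025, 0.0257]
orientation: [-0.0, 0.72, 0.694, -0.002]
force: [-4.1, -0.9, 9.1]
opening: 0.313
```

>>> {"op": "play_rows", "data": {
  "series": [
    {"fingers": 255,"slide": [0,0,0.002],"dr": [0,0,0]}
  ]
}}

```text
time: 27.27
tool_pos: [0.6254, 0.1025, 0.0258]
orientation: [0.0, 0.72, 0.694, -0.001]
force: [-0.3, -0.2, -0.7]
opening: 0.314
```

>>> {"op": "play_rows", "data": {
  "series": [
    {"fingers": 155,"slide": [0,0,0],"dr": [0,0,0]},
    {"fingers": 140,"slide": [0,0,0],"dr": [0,0,0]},
    {"fingers": 110,"slide": [0,0,0],"dr": [0,0,0]},
    {"fingers": 80,"slide": [0,0,0],"dr": [0,0,0]}
  ]
}}

```text
time: 27.6
tool_pos: [0.6271, 0.1027, 0.0281]
orientation: [0.002, 0.72, 0.694, 0.001]
force: [0.5, 0.6, 0.6]
opening: 0.565
```

>>> {"op": "play_rows", "data": {
  "series": [
    {"fingers": 50,"slide": [0,0,-0.02],"dr": [0,0,0]},
    {"fingers": 0,"slide": [0,0,-0.05],"dr": [0,0,0]},
    {"fingers": 0,"slide": [0,0,-0.06],"dr": [0,0,0]},
    {"fingers": 0,"slide": [0,0,-0.06],"dr": [0,0,0]},
    {"fingers": 0,"slide": [0,0,-0.06],"dr": [0,0,0]},
    {"fingers": 0,"slide": [0,0,-0.02],"dr": [0,0,0]}
  ]
}}

```text
time: 28.1
tool_pos: [0.6241, 0.1025, 0.166]
orientation: [-0.001, 0.72, 0.694, -0.002]
force: [0.7, 0.4, 1.2]
opening: 0.988
```

```bash
python3 - <<'E'
from h import *
plan(.48,.02,.25,np.pi/2)
s=fixrot(snapshot('scene')); save('f1',s['pixels'])
E
```

```text
t 28.10 p [0.6241 0.1025 0.166 ] psi 1.5334 F [0.7 0.4 1.2] open 0.988
total slide [-0.176  -0.2826 -0.1662] total dr [-0.0016  0.0006 -0.0119] rows>=4.9
```

View pics/f1.png

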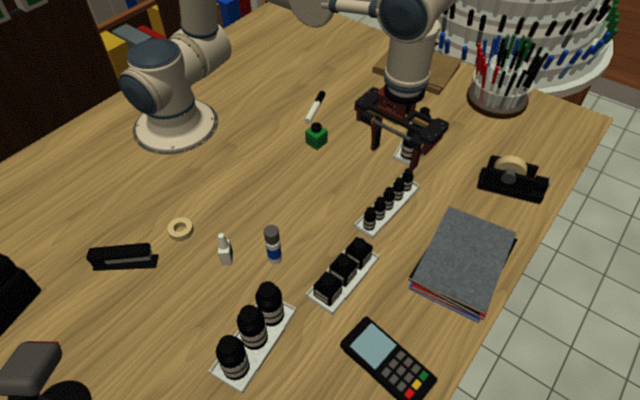

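>>> {"op": "play_rows", "data": {
  "series": [
    {"fingers": 0,"slide": [-0.01,-0.03,-0.03],"dr": [0,0,0]},
    {"fingers": 0,"slide": [-0.02,-0.05,-0.03],"dr": [0,0,0]},
    {"fingers": 0,"slide": [-0.02,-0.06,-0.03],"dr": [0,0,0]},
    {"fingers": 0,"slide": [-0.02,-0.06,-0.03],"dr": [0,0,0]},
    {"fingers": 0,"slide": [-0.02,-0.06,0],"dr": [0,0,0]},
    {"fingers": 0,"slide": [-0.02,-0.06,0],"dr": [0,0,0]},
    {"fingers": 0,"slide": [0,-0.02,0],"dr": [0,0,0]},
    {"fingers": 0,"slide": [0,0,0],"dr": [0,0,0]},
    {"fingers": 0,"slide": [0,0,0],"dr": [0,0,0]}
  ]
}}

```text
time: 28.9
tool_pos: [0.4449, 0.0521, 0.219]
orientation: [-0.003, 0.72, 0.694, -0.006]
force: [-0.1, -0.8, -0.3]
opening: 1.002
```

```bash
python3 - <<'E'
from h import *
T=dict(small=(.6266,.1029,.064),medium=(.567,.324,.084),large=(.602,-.3325,.108),square=(.655,-.1154,.066),glue=(.51,-.168,.105),corr=(.4275,-.2305,.088))
for n in('top','scene'):
    s=fixrot(snapshot(n)); save('end_'+n,s['pixels']); c=cloud(s); z=c[...,2]
    for k,(x,y,h) in T.items():
        m=(abs(z-h)<.008)&(np.hypot(c[...,0]-x,c[...,1]-y)<.018); P=c[m]
        if len(P)>5: print(n,k,m.sum(),'mid',np.round((P.min(0)+P.max(0))[:2]/2-[x,y],4),'h %.4f'%np.median(P[:,2]))
    if n=='top':
        m=(z>.035)&(z<.08)&(abs(c[...,0]-.655)<.045)&(abs(c[...,1]+.1154)<.027)
        print(m.sum(),cv2.minAreaRect((c[m][:,:2]*1000).astype(np.float32)))
print(observe()['tool_pos'],observe()['force'],observe()['time'])
E
```

```text
top small 46 mid [-0.0014 -0.0004] h 0.0635
top medium 83 mid [-0.0014 -0.0006] h 0.0838
top large 135 mid [-0.0015  0.0013] h 0.1080
top square 94 mid [-0.0015  0.0013] h 0.0655
top glue 122 mid [-0.0008  0.0007] h 0.1050
top corr 26 mid [-0.0012  0.0003] h 0.0884
289 ((652.4303588867188, -113.00653076171875), (44.579769134521484, 42.09366989135742), 0.9804297685623169)
scene small 61 mid [-0.0019 -0.0006] h 0.0638
scene medium 77 mid [-0.0025 -0.0006] h 0.0834
scene large 275 mid [-0.0013  0.0024] h 0.1087
scene square 151 mid [-0.0011  0.0012] h 0.0661
scene glue 175 mid [ 0.0001 -0.0009] h 0.1053
scene corr 42 mid [ 0.0001 -0.0013] h 0.0870
[0.44539514 0.05221878 0.21877447] [ 0.23399978 -0.34966238  0.13999893] 29.0
```

View pics/end_top.png

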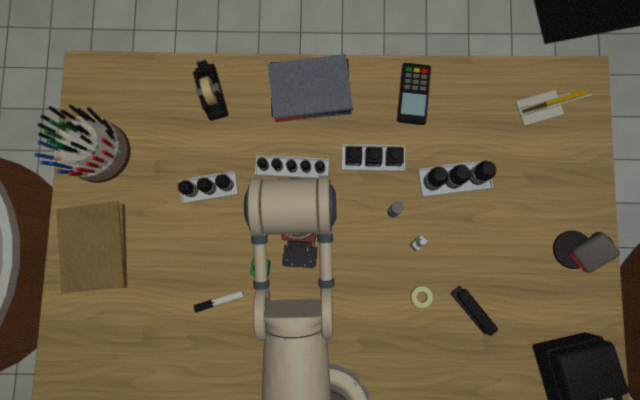

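```bash
python3 -c "
from plant import *
print(job_done())"
```

```text
the job is handed in; nothing more can be done
None
```

All four ink bottles are back upright in the empty places of their own rows, and the job is handed in at about 29 s of the 96 s. I placed them in the order large, medium, square, small, lowering each until it touched or reached the tray floor before letting go. The green look-alike was left alone.

**Last checks (both cameras):**
- **Position:** each bottle is within about 3 mm of its place (14 mm allowed).
- **Height:** each top is within 1 mm of where it should be for a bottle standing on the tray floor.
- **Square bottle:** its sides are about 1° off its row (0.3 rad, about 17°, allowed).
- **Bystanders:** the glue stick and the correction fluid show no movement beyond the roughly 2 mm calibration error.
- **Forces:** the highest wrist-force reading while setting a bottle down was about 16 N, seen in the readings at the end of each move. At hand-in the gripper was open and about 0.22 m above the counter, with no outside force showing.

No check failed. The two cameras disagreed by about 1 mm on the bottles. They also disagreed by about 2.5° on the loose square bottle's angle before I picked it up. I used the top view there, and the bottle seated cleanly in the jaws.

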